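# Set fossil finds out to dry on domed rests and set the drying air

### The arm

A 7-joint arm with a two-finger parallel gripper is mounted at the origin on the work surface. World frame = base frame: x ahead of the robot, y to its left, z up, the work surface at z = 0. Lengths are in mm, angles in rad, forces in N, time in s.
With the tool pointing down it reaches from about 425 to 800 mm from the base axis. Payload 8.3 kg.
Tool frame: the origin (TCP) lies between the finger pads; the fingertips stand r.nose_length ahead of it and the grasp point (between the pads) lies 11 mm behind it (r.nose_length is the distance from the TCP to the fingertips, in mm); z points along the fingers, y is the line along which they close (so a half turn about z gives the same grasp; the last joint's range is limited). The gripper opens to 85 mm and grips with 20 to 120 N. Pads are 22 mm wide; open, the fingers measure 114 mm over their backs; the gripper's body (76 mm by 85 mm) begins 54 mm behind the grasp point. The pads swing forward as they close: fully open they stand 13 mm farther back than shut.
Start: joints at [1.227, 0.383, 0.016, 1.37, -0.006, 1.388, -0.046], TCP at [173.24, -600.493, 239.279] pointing down, gripper open.
Joint ranges: [-2.95, 2.95], [-0.25, 2.06], [-1.52, 1.56], [0.18, 2.33], [-1.44, 4.58], [0.02, 2.06], [-3.01, 3.01]. Speed limits (rad/s): [2.39, 2.39, 3.01, 3.01, 3.14, 3.14, 3.14].

### API

Orientations are given as a rotation vector (axis times angle).
In Python, from bench import r, eyes gives the robot as it stands.
- The arm moves only by the tool apply_moves, never from a script. Its argument "moves" is a list of rows, each a list of 2 entries, a list of its own where there are three numbers: the shift along the tool's x, y, z as a fraction of full scale, then the turn, a rotation vector about the tool's x, y, z as a fraction of full scale. In form: [[[x, y, z], [wx, wy, wz]], ...]. A call has 1 to 10 rows; each row shifts and turns the commanded pose from where the row before left it, along the tool's axes as they then stand; what a row does not reach is not made up. Full scale, the value 1, is 300 mm for a shift and 90 degrees for a turn. A row lasts 1/10 s, in which the tool goes at most 50 mm and 8.59 degrees, less where a joint would pass 70% of its speed; a pose out of reach is approached as far as the arm can. A call with a number of a shift or a turn outside -1 to 1 is refused whole. A call with a gripper value outside its range is refused whole. "fingers" is the opening, from 0 (shut) to 1 (fully open), set as the call begins (left out, the last holds). The fingers move at their own pace and stop on an object; "squeeze" is the grip in N (left out, the last holds). Time passes only in rows, so rows that do not move let the fingers close. It gives the time, the measured TCP pose, the force, the opening and the grip force at its end, in the units of the state.
- r.read_state(): the state, without advancing time (a new reading comes with each control period).
- eyes.capture(name): name is "side" or "top" or "wrist"; returns the picture (420x560x3 uint8, red, green, blue); there is no depth.
- eyes.calibration(name): a dict with "K" (3x3 intrinsics, pixels), "world_from_camera" (4x4, takes a point from camera to world coordinates). Camera axes: x right, y down, z forward; pixel columns grow to the right and rows downward; lengths in mm; the calibration is good to about 2 mm. The wrist camera is an equidistant fisheye: a pixel r from the principal point sees the ray r / f radians off the axis. A picture is of the moment at which its call begins: read the wrist's pose just before it. calibration takes no time and is no camera call; for the wrist camera it gives the pose at the moment of the call.
- r.finish_job(): hands the job in; it is judged then, once.
Trained networks look in the newest picture that a camera, given by its name, has taken for a name from the list of things; names that differ only in an ending like _2 or _b are one class to them, and where a whole thing is asked for, a point or a joint stands for the part that bears it (a point fixed in the world has none). Each returns a list of dicts, best first, with "confidence" (0 to 1); they miss things now and then, are a little off and sometimes report something else, mostly with a low value. They report only what shows in the picture. A call takes as long as a camera call. They do not tell look-alikes from the thing itself.
- eyes.trace(camera, target): "region" (420x560 bool, what is visible of it) and "at" ([column, row] in pixels, amid what is visible of it).
The state is a dict: "time": time; "joint_pos": joint angles; "joint_velocities": joint speeds; "tau": joint torques, N m; "tool_pos": TCP position; "tcp_rot": TCP orientation; "force": force on the tool from outside, world axes, zero at the start; "wrist_torque": the same for the moment, N m; "finger_gap": opening from 0.0 (shut) to 1.0 (fully open); "grasp_force": force on a finger pad.
Only numpy, scipy, OpenCV 4.12 (cv2) and the standard library are available. Lean on these libraries where they do the work, as an engineer would, in place of code of your own. Each camera call takes 0.05 s, during which the arm holds its last target. There are 200 camera calls.

### The job

First swing the drying unit's red throttle lever fully back to idle, then balance every fossil find (three or four of them), bone side up, level and centred, on top of a blue domed rest of its own. With all of them loaded, set the lever in line with the orange pointer tab, let go of it and then press the green start button fully down; leave the finds balanced on their rests, the lever in line, and the pointer tab and the other things on the bench where they are.

Things in the scene. Friction and masses are not known exactly. Their poses are not given: they have to be found in the camera images.
- find1_center (a point): Find: a fossil block, a dark brown flat-bottomed slab of sediment, 80 mm long (its x) by 58 mm wide (its y) by 32 mm high, about 0.14 to 0.28 kg, with an ochre bone standing up to 9 mm proud on its top. The point is the slab's centre, 16 mm above its flat underside; z points up out of its bone side. May be absent.
- find2_center (a point): Find: a fossil block, a dark brown flat-bottomed slab of sediment, 80 mm long (its x) by 58 mm wide (its y) by 32 mm high, about 0.14 to 0.28 kg, with an ochre bone standing up to 9 mm proud on its top. The point is the slab's centre, 16 mm above its flat underside; z points up out of its bone side. May be absent.
- find3_center (a point): Find: a fossil block, a dark brown flat-bottomed slab of sediment, 80 mm long (its x) by 58 mm wide (its y) by 32 mm high, about 0.14 to 0.28 kg, with an ochre bone standing up to 9 mm proud on its top. The point is the slab's centre, 16 mm above its flat underside; z points up out of its bone side. May be absent.
- find4_center (a point): Find: a fossil block, a dark brown flat-bottomed slab of sediment, 80 mm long (its x) by 58 mm wide (its y) by 32 mm high, about 0.14 to 0.28 kg, with an ochre bone standing up to 9 mm proud on its top. The point is the slab's centre, 16 mm above its flat underside; z points up out of its bone side. May be absent.
- rest1_top (a point): Domed rest: a blue round stand fixed to the bench, 84 mm across and 20 mm high, its top a shallow dome (radius of curvature 70 mm, with a flat crown only 12 mm across). The point is the middle of the crown.
- rest2_top (a point): Domed rest: a blue round stand fixed to the bench, 84 mm across and 20 mm high, its top a shallow dome (radius of curvature 70 mm, with a flat crown only 12 mm across). The point is the middle of the crown.
- rest3_top (a point): Domed rest: a blue round stand fixed to the bench, 84 mm across and 20 mm high, its top a shallow dome (radius of curvature 70 mm, with a flat crown only 12 mm across). The point is the middle of the crown.
- rest4_top (a point): Domed rest: a blue round stand fixed to the bench, 84 mm across and 20 mm high, its top a shallow dome (radius of curvature 70 mm, with a flat crown only 12 mm across). The point is the middle of the crown.
- throttle (a joint): Throttle lever of the white drying-air unit, a steel rod with a red cross-grip, hinged about a level axis. 0 rad = idle: fully back against its stop, leaning 0.75 rad from upright to the unit's front (the unit's -x, towards the robot). It grows to 1.5 rad = fully forward, leaning 0.75 rad away. Stiff (about 0.25 N m): it stays where it is left.
- pointer (a joint): Angle of the orange pointer tab on the throttle's quadrant, about the same hinge and on the same scale as throttle: the lever is in line with the tab when the two values are equal. It is preset and must stay where it is.
- throttle_hinge (a point): Hinge of lever and pointer tab, on the mid-plane of the lever, 55 mm above the bench. Axes are the unit's: x away from the robot (the way the lever swings forward), y along the hinge axis, z up. The unit is a white housing fixed to the bench, 170 mm (x) by 200 mm (y), top 55 mm above the bench; the hinge is 45 mm to -y of its middle; aluminium quadrant discs of 68 mm radius stand either side of the lever.
- throttle_grip (a point): Centre of the lever's red cross-grip, a cylinder 26 mm in diameter and 40 mm long along the hinge axis (y), 120 mm from the hinge; its flat ends can be pinched. z points along the lever, away from the hinge.
- pointer_tip (a point): Outer end of the orange pointer tab, 88 mm from the hinge axis and 16 mm to +y of the lever's mid-plane. z points along the tab, away from the hinge.
- start_top (a point): Middle of the top of the round green start button on the unit's housing (36 mm across, pressed straight down, on the +y side, 100 mm from the lever).
- start (a joint): Travel of the start button: 0 = up, 0.007 m = fully down (about 5 N); it springs back.
- jar: Bystander, to be left alone: amber glass jar, 52 mm across, 75 mm high. Origin at its underside.
- beaker: Bystander, to be left alone: white beaker, 64 mm across, 75 mm high. Origin at its underside.
- brush: Bystander, to be left alone: brush, 170 mm long, lying down. Origin at its underside (middle of its length).
- probe: Bystander, to be left alone: black-handled probe, 160 mm long, lying down. Origin at its underside (middle of its length).
- dish: Bystander, to be left alone: white shallow dish, 90 mm across. Origin at its underside.
- lump: Bystander, to be left alone: lump of sediment 60 x 50 x 30 mm, not one of the finds. Origin at its underside.
Mind the look-alikes: they are no part of the job. What is shaped like the part that bears find4_center but turquoise or yellow is not meant.

How it is judged (in metres and radians):
On the way, in this order (a step that is already met when the one before it is completed fails the run):
1. the throttle lever is fully back at idle (value of joint throttle below 0.08 rad), for 0.2 s.
2. every find is balanced, level and let go, on a rest of its own, with the lever still at idle (((horizontal distance between find1_center and rest1_top below 0.02 m and z of find1_center in the frame of rest1_top between 0.008 and 0.028 m) or (horizontal distance between find1_center and rest2_top below 0.02 m and z of find1_center in the frame of rest2_top between 0.008 and 0.028 m) or (horizontal distance between find1_center and rest3_top below 0.02 m and z of find1_center in the frame of rest3_top between 0.008 and 0.028 m) or (horizontal distance between find1_center and rest4_top below 0.02 m and z of find1_center in the frame of rest4_top between 0.008 and 0.028 m)) and angle between each of find1_center, find2_center, find3_center, find4_center's own z axis and vertical below 0.3 rad and linear speed of each of find1, find2, find3, find4 below 0.03 m/s and contact force between the fingers and find1 below 0.05 N and ((horizontal distance between find2_center and rest1_top below 0.02 m and z of find2_center in the frame of rest1_top between 0.008 and 0.028 m) or (horizontal distance between find2_center and rest2_top below 0.02 m and z of find2_center in the frame of rest2_top between 0.008 and 0.028 m) or (horizontal distance between find2_center and rest3_top below 0.02 m and z of find2_center in the frame of rest3_top between 0.008 and 0.028 m) or (horizontal distance between find2_center and rest4_top below 0.02 m and z of find2_center in the frame of rest4_top between 0.008 and 0.028 m)) and contact force between the fingers and find2 below 0.05 N and ((horizontal distance between find3_center and rest1_top below 0.02 m and z of find3_center in the frame of rest1_top between 0.008 and 0.028 m) or (horizontal distance between find3_center and rest2_top below 0.02 m and z of find3_center in the frame of rest2_top between 0.008 and 0.028 m) or (horizontal distance between find3_center and rest3_top below 0.02 m and z of find3_center in the frame of rest3_top between 0.008 and 0.028 m) or (horizontal distance between find3_center and rest4_top below 0.02 m and z of find3_center in the frame of rest4_top between 0.008 and 0.028 m)) and contact force between the fingers and find3 below 0.05 N and ((horizontal distance between find4_center and rest1_top below 0.02 m and z of find4_center in the frame of rest1_top between 0.008 and 0.028 m) or (horizontal distance between find4_center and rest2_top below 0.02 m and z of find4_center in the frame of rest2_top between 0.008 and 0.028 m) or (horizontal distance between find4_center and rest3_top below 0.02 m and z of find4_center in the frame of rest3_top between 0.008 and 0.028 m) or (horizontal distance between find4_center and rest4_top below 0.02 m and z of find4_center in the frame of rest4_top between 0.008 and 0.028 m)) and contact force between the fingers and find4 below 0.05 N and value of joint throttle below 0.12 rad), for 0.3 s.
3. the lever is in line with the orange tab and let go (angle between the z axis of throttle_grip and the z axis of pointer_tip, either way round below 0.09 rad and contact force between the fingers and throttle below 0.05 N), for 0.2 s.
4. the start button is pressed fully down with the lever in line (value of joint start above 0.005 m and angle between the z axis of throttle_grip and the z axis of pointer_tip, either way round below 0.09 rad), for 0.02 s.
At the end, for the whole second after the job is handed in: Every find present lies on a rest of its own, its centre within 20 mm of the crown's middle seen from above, bone side up and level within 0.3 rad, at rest; the lever is in line with the orange tab within 0.09 rad; the start button has been pressed and is up again (((horizontal distance between find1_center and rest1_top below 0.02 m and z of find1_center in the frame of rest1_top between 0.008 and 0.028 m) or (horizontal distance between find1_center and rest2_top below 0.02 m and z of find1_center in the frame of rest2_top between 0.008 and 0.028 m) or (horizontal distance between find1_center and rest3_top below 0.02 m and z of find1_center in the frame of rest3_top between 0.008 and 0.028 m) or (horizontal distance between find1_center and rest4_top below 0.02 m and z of find1_center in the frame of rest4_top between 0.008 and 0.028 m)) and angle between each of find1_center, find2_center, find3_center, find4_center's own z axis and vertical below 0.3 rad and linear speed of each of find1, find2, find3, find4 below 0.03 m/s and contact force between the fingers and find1 below 0.05 N and ((horizontal distance between find2_center and rest1_top below 0.02 m and z of find2_center in the frame of rest1_top between 0.008 and 0.028 m) or (horizontal distance between find2_center and rest2_top below 0.02 m and z of find2_center in the frame of rest2_top between 0.008 and 0.028 m) or (horizontal distance between find2_center and rest3_top below 0.02 m and z of find2_center in the frame of rest3_top between 0.008 and 0.028 m) or (horizontal distance between find2_center and rest4_top below 0.02 m and z of find2_center in the frame of rest4_top between 0.008 and 0.028 m)) and contact force between the fingers and find2 below 0.05 N and ((horizontal distance between find3_center and rest1_top below 0.02 m and z of find3_center in the frame of rest1_top between 0.008 and 0.028 m) or (horizontal distance between find3_center and rest2_top below 0.02 m and z of find3_center in the frame of rest2_top between 0.008 and 0.028 m) or (horizontal distance between find3_center and rest3_top below 0.02 m and z of find3_center in the frame of rest3_top between 0.008 and 0.028 m) or (horizontal distance between find3_center and rest4_top below 0.02 m and z of find3_center in the frame of rest4_top between 0.008 and 0.028 m)) and contact force between the fingers and find3 below 0.05 N and ((horizontal distance between find4_center and rest1_top below 0.02 m and z of find4_center in the frame of rest1_top between 0.008 and 0.028 m) or (horizontal distance between find4_center and rest2_top below 0.02 m and z of find4_center in the frame of rest2_top between 0.008 and 0.028 m) or (horizontal distance between find4_center and rest3_top below 0.02 m and z of find4_center in the frame of rest3_top between 0.008 and 0.028 m) or (horizontal distance between find4_center and rest4_top below 0.02 m and z of find4_center in the frame of rest4_top between 0.008 and 0.028 m)) and contact force between the fingers and find4 below 0.05 N and angle between the z axis of throttle_grip and the z axis of pointer_tip, either way round below 0.09 rad and value of joint start below 0.002 m); the robot touches nothing.
It fails at once if the orange pointer tab is moved by more than 8 mm (distance of pointer_tip from where it was at the start of the episode above 0.008 m).
It fails at once if a bystander is moved by more than 40 mm (distance of any of jar, beaker, brush, probe, dish, lump from where it was at the start of the episode above 0.04 m).
Of find1, find2, find3, find4 only 3 to 4 are there at a start; the rules pass over those that are not, and their reading is None.
At some moment in a run one of find1, find2, find3, find4 may be knocked a few centimetres aside while the robot is not near it.
It also fails if it takes over 210 s, if anything falls off the work surface, if the arm or the gripper's body presses on something with over 40 N, if the wrist force passes 120 N, or if a joint passes its speed limit or range.

## Working session

There is one attempt and no reset: what is moved stays moved. The work goes in short steps, Python scripts to look and compute and a tool call to move; the robot and the scene stay as the last step left them, time stands still between calls to the robot, and variables do not carry over. Pictures are saved under pics/ and viewed, at most 14 in all, crops included, and the job is handed in when it is done.

Besides the shell and the picture viewer there is one more tool, called as name(argument=value, ...), one argument or row to a line, values as JSON. apply_moves: Moves the arm, as the interface text tells. Its arguments: {"type":"object","properties":{"moves":{"type":"array"},"fingers":{"type":"number"},"squeeze":{"type":"number"}},"required":["moves"]}

```bash
mkdir -p pics; ls; python3 - <<'E'
from bench import r, eyes
import cv2, numpy as np
print(r.nose_length, r.read_state())
for n in ["side","top"]:
    im=eyes.capture(n); cv2.imwrite(f"pics/{n}0.png",im[:,:,::-1]); c=eyes.calibration(n); print(n,c["K"].tolist(),np.round(c["world_from_camera"],3).tolist())
    cv2.imwrite(f"pics/{n}0.png",cv2.resize(im[:,:,::-1],(800,600),interpolation=cv2.INTER_CUBIC))
c=eyes.calibration("wrist");print(c)
E
```

```text
pics
8.0 {'time': 0.0, 'joint_pos': array([ 1.22712132,  0.38422563,  0.01633507,  1.37114909, -0.00628658,
        1.38817295, -0.04649906]), 'joint_velocities': array([-2.79735842e-05, -1.23921760e-03, -9.56748959e-04, -2.29331869e-04,
        1.89480159e-03,  1.01385589e-03,  1.69720906e-04]), 'tau': array([ 1.78420732e-04, -6.27597499e+01,  8.44669025e-01, -3.71816790e+01,
        1.66655495e-02,  1.41157265e-02,  2.73938738e-07]), 'tool_pos': array([ 173.10849603, -600.05349355,  238.28862963]), 'tcp_rot': array([-3.10879843e+00, -4.39490130e-01,  4.67889145e-04]), 'force': array([-0.30813347,  0.46617972,  0.37808193]), 'wrist_torque': array([-0.00124601, -0.01865015, -0.01693507]), 'grasp_force': 0.0, 'finger_gap': 0.9992940664295256}
side [[487.06574154458434, 0.0, 280.87755122778015], [0.0, 487.06574154458434, 209.1180226267958], [0.0, 0.0, 1.0]] [[0.998, -0.024, 0.061, 523.773], [-0.063, -0.609, 0.79, -1089.26], [0.018, -0.793, -0.61, 904.841], [0.0, 0.0, 0.0, 1.0]]
top [[423.0042694375172, 0.0, 279.1037115958113], [0.0, 423.0042694375172, 217.3160212268226], [0.0, 0.0, 1.0]] [[-0.024, -0.985, 0.171, 424.307], [-1.0, 0.026, 0.014, -62.452], [-0.019, -0.171, -0.985, 1101.117], [0.0, 0.0, 0.0, 1.0]]
{'K': array([[325.1922621 ,   0.        , 276.52517959],
       [  0.        , 325.1922621 , 206.9923288 ],
       [  0.        ,   0.        ,   1.        ]]), 'world_from_camera': array([[ 2.77634347e-01, -9.07848165e-01, -3.14214701e-01,
         2.52915326e+02],
       [-9.60685291e-01, -2.62947615e-01, -8.91197122e-02,
        -5.76132497e+02],
       [-1.71483896e-03,  3.26604134e-01, -9.45159668e-01,
         3.73412718e+02],
       [ 0.00000000e+00,  0.00000000e+00,  0.00000000e+00,
         1.00000000e+00]])}
```

View pics/top0.png

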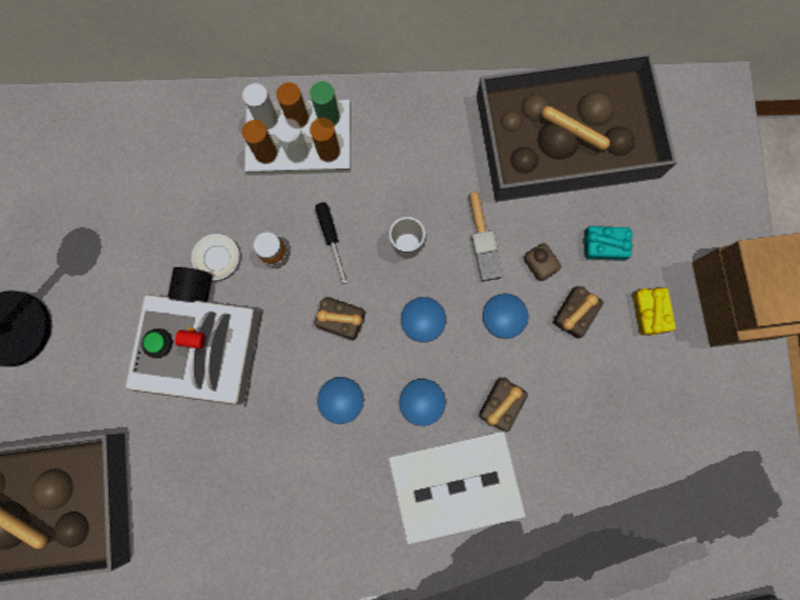

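View pics/side0.png

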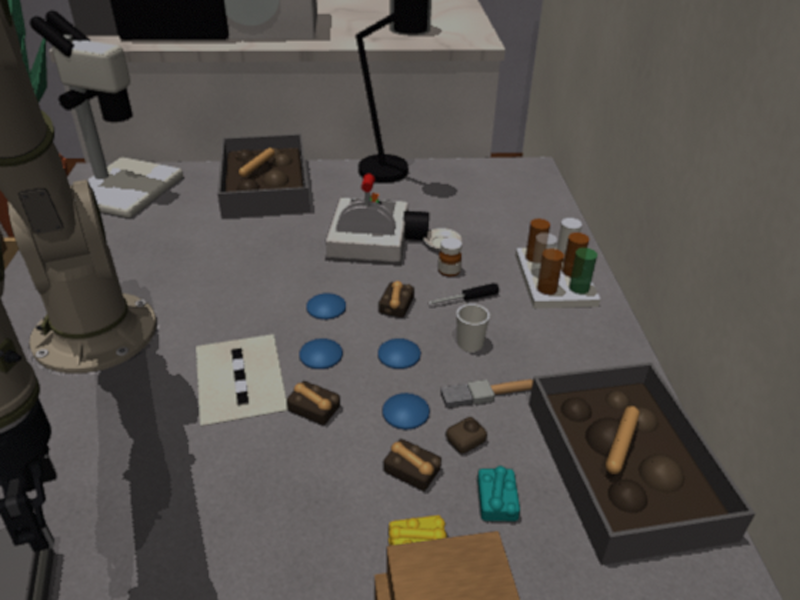

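Top view (800-px image): three brown finds with an ochre bone at (340,318), (579,311) and (503,404). The blue rests are at (423,320), (505,316), (341,400) and (422,402). The turquoise (608,242) and yellow (655,311) blocks are look-alikes, and the lump is at (542,262). The drying unit is at (192,350) with its red grip at (190,339). Next I'll fit poses with the silhouettes from both cameras.

```bash
cat > h.py <<'E'
import numpy as np, cv2
from bench import r, eyes
from scipy.optimize import minimize
C={n:eyes.calibration(n) for n in("side","top")}
def proj(n,P):
    c=C[n]; T=np.linalg.inv(c["world_from_camera"]); p=np.asarray(P)@T[:3,:3].T+T[:3,3]
    q=p@c["K"].T; return q[:,:2]/q[:,2:]
def ray(n,uv):
    c=C[n]; W=c["world_from_camera"]; d=np.linalg.solve(c["K"],[uv[0],uv[1],1.]); return W[:3,3],W[:3,:3]@d
def onz(n,uv,z): o,d=ray(n,uv); return o+d*(z-o[2])/d[2]
def tri(uvs):
    A=np.zeros((3,3));b=np.zeros(3)
    for n,uv in uvs.items():
        o,d=ray(n,uv); d=d/np.linalg.norm(d); M=np.eye(3)-np.outer(d,d); A+=M;b+=M@o
    return np.linalg.solve(A,b)
def box(x,y,a,l,w,z0,z1):
    R=np.array([[np.cos(a),-np.sin(a)],[np.sin(a),np.cos(a)]])
    return np.array([np.r_[R@[sx*l/2,sy*w/2]+[x,y],z] for sx in(-1,1) for sy in(-1,1) for z in(z0,z1)])
def dome(x,y):
    t=np.linspace(0,2*np.pi,40); return np.array([[x+q*np.cos(a),y+q*np.sin(a),z] for q,z in((42,0),(42,6.3),(30,13.5),(18,18),(6,20)) for a in t])
def iou(masks,P):
    s=0
    for n,m in masks.items():
        i=np.zeros((1680,2240),np.uint8); h=cv2.convexHull((proj(n,P)*4+1.5).astype(np.float32)); cv2.fillConvexPoly(i,np.round(h).astype(np.int32),1)
        i=cv2.resize(i.astype(np.float32),(560,420),interpolation=cv2.INTER_AREA); s+=np.minimum(i,m).sum()/np.maximum(i,m).sum()
    return s/len(masks)
def fit(masks,f,x0,step):
    x0=np.array(x0,float); S=np.vstack([x0]+[x0+np.eye(len(x0))[k]*step[k] for k in range(len(x0))])
    o=minimize(lambda p:-iou(masks,f(p)),x0,method="Nelder-Mead",options=dict(initial_simplex=S,maxiter=150)); return o.x,-o.fun
def comps(m,amin=60):
    n,l,s,c=cv2.connectedComponentsWithStats(m.astype(np.uint8)); return [(c[i],l==i) for i in range(1,n) if s[i,4]>amin]
def bluemask(im): h=cv2.cvtColor(im,cv2.COLOR_RGB2HSV); return (h[...,0]>98)&(h[...,0]<118)&(h[...,1]>120)
def near(reg,uv,d=25):
    return min(reg,key=lambda r:np.hypot(*(r[0]-uv)))
def wm(m): return (m).astype(np.float32)
E
cat > m1.py <<'E'
from h import *
im={n:eyes.capture(n) for n in C}
B={n:comps(bluemask(im[n])) for n in C}
for c,m in B["top"]:
    p=onz("top",c,8); s=near(B["side"],proj("side",[p])[0]); 
    print("rest",*[np.round(v,2) for v in fit({"top":m,"side":s[1]},lambda q:dome(*q),p[:2],(5,5))])
F={n:eyes.trace(n,"find1_center") for n in C}
for n in F: print(n,[(np.round(d["at"]),round(d["confidence"],2),d["region"].sum()) for d in F[n]])
for d in F["top"]:
    if d["confidence"]<.3: continue
    p=onz("top",d["at"],25); s=min(F["side"],key=lambda e:np.hypot(*(e["at"]-proj("side",[p])[0])))
    best=max((fit({"top":d["region"],"side":s["region"]},lambda q:box(q[0],q[1],q[2],80,58,0,33),[p[0],p[1],a],(6,6,.3)) for a in np.arange(0,3.1,.52)),key=lambda v:v[1])
    print("find",np.round(best[0],2),round(best[1],3))
for t in("throttle_grip","pointer_tip","start_top"):
    D={n:eyes.trace(n,t) for n in C}
    for n in D: print(t,n,[(np.round(d["at"],1),round(d["confidence"],2),d["region"].sum()) for d in D[n]][:2])
    np.save(t+".npy",{n:D[n][0]["region"] for n in D if D[n]},allow_pickle=True)
h={n:cv2.cvtColor(im[n],cv2.COLOR_RGB2HSV) for n in C}
red={n:max(comps(((h[n][...,0]<5)|(h[n][...,0]>174))&(h[n][...,1]>180)&(h[n][...,2]>80),15),key=lambda c:c[1].sum())[0] for n in C}
print("red",red,tri(red))
print("t",r.read_state()["time"])
for n,(u,v,w) in {"top":(140,240,80),"side":(260,155,60)}.items():
    k=im[n][v-w//2-5:v+w//2+5,u-w//2-10:u+w//2+10]; cv2.imwrite(f"pics/u_{n}.png",cv2.resize(k[:,:,::-1],None,fx=6,fy=6,interpolation=cv2.INTER_CUBIC))
E
python3 m1.py
```

```text
rest [ 601.09 -240.31] 0.9
rest [599.15 -89.56] 0.89
rest [455.83  63.13] 0.89
rest [448.06 -83.37] 0.9
side []
top [(array([293., 223.]), 0.64, np.int64(829)), (array([297., 283.]), 0.59, np.int64(866)), (array([109., 238.]), 0.23, np.int64(162))]Traceback (most recent call last):
  File "m1.py", line 11, in <module>
    p=onz("top",d["at"],25); s=min(F["side"],key=lambda e:np.hypot(*(e["at"]-proj("side",[p])[0])))
                               ~~~^^^^^^^^^^^^^^^^^^^^^^^^^^^^^^^^^^^^^^^^^^^^^^^^^^^^^^^^^^^^^^^^^
ValueError: min() iterable argument is empty
```

```bash
cat > m2.py <<'E'
from h import *
im={n:eyes.capture(n) for n in C}
h={n:cv2.cvtColor(im[n],cv2.COLOR_RGB2HSV) for n in C}
s=560/800
tops=[(340,318),(579,311),(503,404)]; sides=[(397,298),(413,464),(314,401)]
for t,q in zip(tops,sides):
    M={}
    for n,c in (("top",t),("side",q)):
        c=np.array(c)*s; H=h[n]; m=(H[...,0]<28)&(H[...,1]>55)
        m=cv2.morphologyEx(m.astype(np.uint8),cv2.MORPH_CLOSE,np.ones((5,5)))
        m=near(comps(m),c)[1]; M[n]=m.astype(np.float32)
    p=onz("top",np.array(t)*s,30)
    best=max((fit(M,lambda q:box(q[0],q[1],q[2],80,58,0,33),[p[0],p[1],a],(6,6,.3)) for a in np.arange(0,3.1,.52)),key=lambda v:v[1])
    print("find",np.round(best[0],2),round(best[1],3),[int(m.sum()) for m in M.values()])
red={n:max(comps(((h[n][...,0]<5)|(h[n][...,0]>174))&(h[n][...,1]>180)&(h[n][...,2]>80),15),key=lambda c:c[1].sum())[0] for n in C}
gr={n:max(comps((abs(h[n][...,0].astype(int)-65)<15)&(h[n][...,1]>150)&(h[n][...,2]>50)&(np.arange(560)<300)[None]&(np.arange(420)>110)[:,None],8) or [((0,0),np.zeros(1))],key=lambda c:c[1].sum())[0] for n in C}
print("red",red,tri(red)); print("green",gr,onz("top",gr["top"],62))
for n,(u,v,w) in {"top":(135,240,90),"side":(260,155,70)}.items():
    k=im[n][v-w//2:v+w//2,u-w//2-10:u+w//2+10]; cv2.imwrite(f"pics/u_{n}.png",cv2.resize(k[:,:,::-1],(800,int(800*k.shape[0]/k.shape[1]))[:2] if n=="x" else None,fx=6,fy=6,interpolation=cv2.INTER_CUBIC))
a,b=cv2.imread("pics/u_top.png"),cv2.imread("pics/u_side.png")
W=np.zeros((540,1140,3),np.uint8); W[:a.shape[0],:a.shape[1]]=a; W[:b.shape[0],620:620+b.shape[1]]=b[:, :520]
cv2.imwrite("pics/u.png",cv2.resize(W,(800,379)))
for t in("throttle_grip","pointer_tip","start_top","find2"):
    for n in C:
        D=eyes.trace(n,t)
        print(t,n,[(np.round(d["at"],1).tolist(),round(d["confidence"],2),int(d["region"].sum())) for d in D][:2])
E
python3 m2.py
```

```text
find [603.12  63.29   1.31] 0.834 [677, 437]
find [ 601.87 -369.34   -0.64] 0.818 [697, 891]
find [ 439.05 -225.86    2.57] 0.832 [727, 726]
red {'side': array([257.23333333, 126.21666667]), 'top': array([131.92746114, 236.96373057])} [549.05338285 276.39381469 180.96329928]
green {'side': (0, 0), 'top': array([107.18181818, 239.27272727])} [561.04840792 382.018837    62.        ]
throttle_grip side [([257.7, 133.2], 0.69, 118), ([335.5, 273.4], 0.68, 700)]
throttle_grip top [([135.9, 238.9], 0.7, 227)]
pointer_tip side []
pointer_tip top []
start_top side []
start_top top [([109.8, 237.9], 0.64, 181)]Traceback (most recent call last):
  File "m2.py", line 25, in <module>
    D=eyes.trace(n,t)
ValueError: it knows: beaker, brush, dish, find1_center, find2_center, find3_center, find4_center, jar, lump, pointer, pointer_tip, probe, rest1_top, rest2_top, rest3_top, rest4_top, start, start_top, throttle, t
```

View pics/u.png

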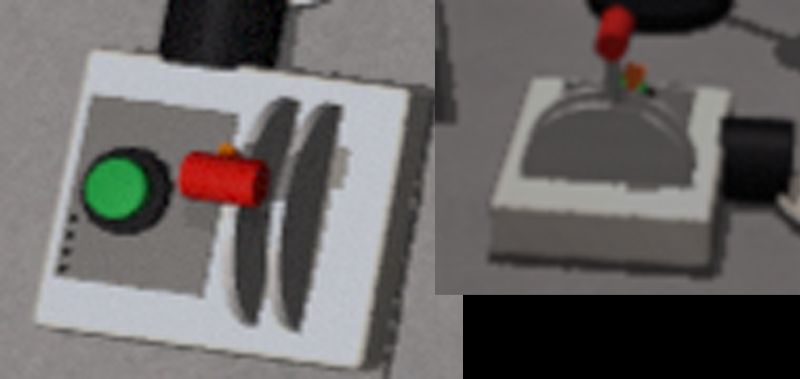

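The lever is almost upright with its red grip at (615,33) in the right half of the crop. The orange tab at (633,72) leans slightly forward of it, and the green button is at (117,188) in the left half. I'll fit the unit's pose and write a planning helper.

```bash
cat >> h.py <<'E'
from scipy.spatial.transform import Rotation as Ro
from scipy.optimize import least_squares
def plan(xyz,ydir=None,st=None):
    """turn rows first (tool z), then shift; ydir = world angle (rad) of the closing line"""
    st=st or r.read_state(); p=np.array(st["tool_pos"]); R=Ro.from_rotvec(st["tcp_rot"]).as_matrix()
    # tilt correction + yaw
    z=np.array([0,0,-1.]); 
    a=np.arctan2(R[1,1],R[0,1]) if ydir is None else ydir
    best=None
    for k in (0,np.pi):
        y=np.array([np.cos(a+k),np.sin(a+k),0]); x=np.cross(y,z); G=np.c_[x,y,z]
        w=Ro.from_matrix(R.T@G).as_rotvec(); 
        if best is None or np.linalg.norm(w)<np.linalg.norm(best[0]): best=(w,G)
    w,G=best; d=G.T@(np.array(xyz)-p)
    print("at",np.round(p,1),"yaw y",round(np.degrees(np.arctan2(R[1,1],R[0,1])),1),"j7",round(st["joint_pos"][6],2),"| turn deg",np.round(np.degrees(w),1),"frac",np.round(np.degrees(w)/90,3),"rows",int(np.ceil(np.degrees(np.linalg.norm(w))/8.4)),"| shift mm",np.round(d,1),"frac",np.round(d/300,3),"rows",int(np.ceil(np.linalg.norm(d)/49)))
    return d
E
python3 - <<'E'
from h import *
f=4.211
T=[(90,50),(411,90),(362,368),(38,325)];S=[(534,78),(731,90),(710,220),(492,205)]
T=np.array([(80+x/f,195+y/f) for x,y in T]);S=np.array([(215+(x-435)/f,120+y/f) for x,y in S])
c=[(1,1),(1,-1),(-1,-1),(-1,1)];cs=[(-1,1),(1,1),(1,-1),(-1,-1)]
def g(p,cc): 
    ca,sa=np.cos(p[2]),np.sin(p[2]); return np.array([[p[0]+ca*85*i-sa*100*j,p[1]+sa*85*i+ca*100*j,55] for i,j in cc])
o=least_squares(lambda p:np.r_[(proj("top",g(p,c))-T).ravel(),(proj("side",g(p,cs))-S).ravel()],[540,320,0])
print(o.x,np.round(o.fun,1))
x,y,a=o.x; H=np.array([x+45*np.sin(a),y-45*np.cos(a),55]); print("hinge",H,"start",H+100*np.array([-np.sin(a),np.cos(a),0]))
G=np.array([549.05,276.4,181]); d=(G-H); ux=np.array([np.cos(a),np.sin(a)]); uy=np.array([-np.sin(a),np.cos(a)]); print("grip unit",d[:2]@ux,d[:2]@uy,d[2])
print(np.degrees(Ro.from_rotvec(r.read_state()["tcp_rot"]).as_matrix()@[0,1,0]))
plan([460,-200,290],a+np.pi/2)
E
```

```text
[ 5.49747947e+02  3.18049332e+02 -1.51096073e-01] [-0.1 -1.4  0.9 -1.3  1.   0.3 -1.3  0.2 -1.3 -0.7 -0.  -0.6 -0.1 -0.3
 -1.3 -0.2]
hinge [542.97446535 273.56203141  55.        ] start [558.02664615 372.42270029  55.        ]
grip unit 5.579138032435205 3.720135195632315 126.0
[ 1.58790309e+01 -5.50514553e+01 -3.42575335e-04]
at [ 173.2 -600.5  239.3] yaw y -73.9 j7 -0.05 | turn deg [-0.  -0.  24.7] frac [-0.    -0.     0.275] rows 3 | shift mm [ 223.2 -439.1  -50.7] frac [ 0.744 -1.464 -0.169] rows 11
```

apply_moves(
  moves=[
    [[0, 0, 0], [0, 0, 0.092]],
    [[0, 0, 0], [0, 0, 0.092]],
    [[0, 0, 0], [0, 0, 0.091]],
    [[0.07, -0.135, -0.024], [0, 0, 0]],
    [[0.07, -0.135, -0.024], [0, 0, 0]],
    [[0.07, -0.135, -0.024], [0, 0, 0]],
    [[0.07, -0.135, -0.024], [0, 0, 0]],
    [[0.07, -0.135, -0.024], [0, 0, 0]],
    [[0.07, -0.135, -0.024], [0, 0, 0]],
    [[0.07, -0.135, -0.024], [0, 0, 0]],
  ],
  fingers=1,
)

```text
time: 1.7
tool_pos: [362.0, -340.7, 290.3]
tcp_rot: [3.132, -0.237, 0.001]
force: [0.8, -0.6, 0.2]
finger_gap: 1.001
grasp_force: 0.0
```

```bash
python3 - <<'E'
from h import *
plan([548,276,290],np.pi/2-.151)
E
```

```text
at [ 362.  -340.7  290.3] yaw y -98.7 j7 -1.04 | turn deg [ 0. -0. -0.] frac [ 0. -0. -0.] rows 1 | shift mm [ 9.110e+01 -6.377e+02  3.000e-01] frac [ 3.040e-01 -2.126e+00  1.000e-03] rows 14
```

apply_moves(
  moves=[
    [[0.022, -0.152, 0], [0, 0, 0]],
    [[0.022, -0.152, 0], [0, 0, 0]],
    [[0.022, -0.152, 0], [0, 0, 0]],
    [[0.022, -0.152, 0], [0, 0, 0]],
    [[0.022, -0.152, 0], [0, 0, 0]],
    [[0.022, -0.152, 0], [0, 0, 0]],
    [[0.022, -0.152, 0], [0, 0, 0]],
    [[0.022, -0.152, 0], [0, 0, 0]],
    [[0.022, -0.152, 0], [0, 0, 0]],
    [[0.022, -0.152, 0], [0, 0, 0]],
  ],
)

```text
time: 2.7
tool_pos: [495.4, 100.2, 290.2]
tcp_rot: [-3.133, 0.238, -0.002]
force: [1.2, -0.9, -0.3]
finger_gap: 1.001
grasp_force: 0.0
```

```bash
cat >> h.py <<'E'
def wcal(): return eyes.calibration("wrist")
def wray(c,uv):
    K=c["K"]; q=(np.array(uv)-K[:2,2])/K[0,0]; t=np.hypot(*q); d=np.r_[q/max(t,1e-9)*np.sin(t),np.cos(t)]
    return c["world_from_camera"][:3,3],c["world_from_camera"][:3,:3]@d
def wproj(c,P):
    T=np.linalg.inv(c["world_from_camera"]); p=np.asarray(P)@T[:3,:3].T+T[:3,3]; h=np.hypot(p[:,0],p[:,1]); t=np.arctan2(h,p[:,2])
    return c["K"][:2,2]+c["K"][0,0]*(p[:,:2]/h[:,None])*t[:,None]
def wonz(c,uv,z): o,d=wray(c,uv); return o+d*(z-o[2])/d[2]
E
python3 - <<'E'
from h import *
d=plan([548,276,290],np.pi/2-.151)
im=eyes.capture("wrist"); np.save("w1.npy",im); import pickle; pickle.dump(wcal(),open("w1.pkl","wb"))
cv2.imwrite("pics/w1.png",im[:,:,::-1])
E
```

```text
at [495.4 100.2 290.2] yaw y -98.7 j7 -2.05 | turn deg [-0.  -0.1 -0. ] frac [-0.    -0.001 -0.   ] rows 1 | shift mm [  25.5 -181.7    0.2] frac [ 0.085 -0.606  0.001] rows 4
```

View pics/w1.png

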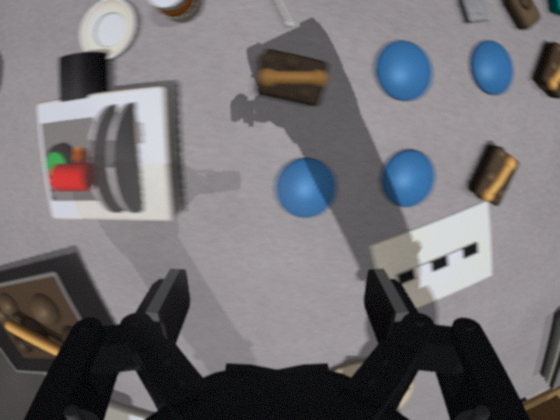

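The wrist view shows the red grip at (70,177), the tab at (79,155), and the finds at (292,76), (497,175) and (550,70).

apply_moves(
  moves=[
    [[0.021, -0.151, 0], [0, 0, 0]],
    [[0.021, -0.151, 0], [0, 0, 0]],
    [[0.021, -0.151, 0], [0, 0, 0]],
    [[0.021, -0.151, 0], [0, 0, 0]],
    [[0, 0, 0], [0, 0, 0]],
    [[0, 0, 0], [0, 0, 0]],
  ],
)

```text
time: 3.35
tool_pos: [546.9, 275.3, 289.0]
tcp_rot: [-3.133, 0.233, 0.002]
force: [-0.3, -0.8, -0.1]
finger_gap: 0.998
grasp_force: 0.0
```

```bash
cat > lev.py <<'E'
from h import *
import sys
a=-.151; ux=np.array([np.cos(a),np.sin(a)]); uy=np.array([-np.sin(a),np.cos(a)]); H=np.array([543.5,275.5,55])
def lev(P): d=P-H; return d[:2]@ux,d[:2]@uy,d[2]
if __name__=="__main__":
    im=eyes.capture("wrist"); c=wcal(); cv2.imwrite(f"pics/{sys.argv[1]}.png",im[:,:,::-1])
    h=cv2.cvtColor(im,cv2.COLOR_RGB2HSV)
    def cen(lo,hi,s,v):
        m=(h[...,0]>=lo)&(h[...,0]<=hi)&(h[...,1]>s)&(h[...,2]>v); return [(np.round(q[0],1).tolist(),int(q[1].sum())) for q in comps(m,12)]
    print("red",cen(0,4,180,80),"orange",cen(6,16,170,80),"green",cen(50,75,140,50))
    for q in cen(0,4,180,80): 
        o,d=wray(c,q[0]); print("red at z",[(z,np.round(lev(o+d*(z-o[2])/d[2]),1)) for z in(143,170,175,181)])
    for q in cen(6,16,170,80)+[]:
        # intersect plane uy=16
        o,d=wray(c,q[0]); n=np.r_[uy,0]; t=(n@H+16-n@o)/(n@d); print("orange on tab plane",np.round(lev(o+d*t),1))
    plan([548,276,290],np.pi/2-.151)
E
python3 lev.py w2
```

```text
red [([272.0, 205.7], 911)] orange [([325.4, 21.7], 134), ([257.8, 176.3], 24)] green [([188.3, 177.9], 763)]
red at z [(143, array([-9. ,  3.5, 88. ])), (170, array([  0.2,   3.1, 115. ])), (175, array([  1.9,   3. , 120. ])), (181, array([  3.9,   2.9, 126. ]))]
orange on tab plane [ 59.6  16.  481.2]
orange on tab plane [18.6 16.  88.1]
at [547.4 273.7 289.4] yaw y -98.6 j7 -2.41 | turn deg [0. 0. 0.] frac [0. 0. 0.] rows 1 | shift mm [ 0.3 -2.4 -0.6] frac [ 0.001 -0.008 -0.002] rows 1
```

View pics/w2.png

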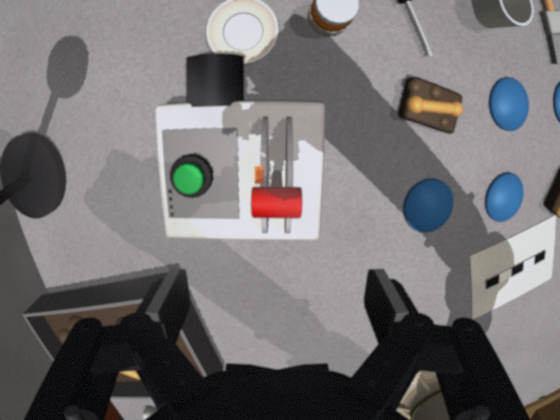

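apply_moves(
  moves=[
    [[-0.007, -0.014, 0.14], [0, 0, 0]],
    [[0, 0, 0.14], [0, 0, 0]],
    [[0, 0, 0.138], [0, 0, 0]],
    [[0, 0, 0], [0, 0, 0]],
    [[0, 0, 0], [0, 0, 0]],
  ],
)

```text
time: 3.9
tool_pos: [546.4, 276.8, 165.5]
tcp_rot: [3.132, -0.24, 0.0]
force: [1.3, 1.3, 0.4]
finger_gap: 0.999
grasp_force: 0.0
```

apply_moves(
  moves=[
    [[0, 0, 0], [0, 0, 0]],
    [[0, 0, 0], [0, 0, 0]],
    [[0, 0, 0], [0, 0, 0]],
    [[0, 0, 0], [0, 0, 0]],
    [[0, 0, 0], [0, 0, 0]],
    [[0, 0, 0], [0, 0, 0]],
    [[0, 0, 0], [0, 0, 0]],
    [[0, 0, 0], [0, 0, 0]],
  ],
  fingers=0.2,
  squeeze=20,
)

```text
time: 4.7
tool_pos: [547.1, 276.2, 166.4]
tcp_rot: [3.13, -0.241, 0.004]
force: [-2.3, -8.3, 10.8]
finger_gap: 0.465
grasp_force: 24.0
```

apply_moves(
  moves=[
    [[-0.051, 0, 0.002], [0, 0, 0]],
    [[-0.051, 0, 0.009], [0, 0, 0]],
    [[-0.05, 0, 0.016], [0, 0, 0]],
    [[-0.047, 0, 0.022], [0, 0, 0]],
    [[-0.044, 0, 0.028], [0, 0, 0]],
    [[-0.04, 0, 0.033], [0, 0, 0]],
    [[-0.012, 0, 0.012], [0, 0, 0]],
    [[0, 0, 0], [0, 0, 0]],
    [[0, 0, 0], [0, 0, 0]],
  ],
)

```text
time: 5.6
tool_pos: [457.7, 290.3, 128.2]
tcp_rot: [3.13, -0.238, -0.001]
force: [-6.4, -6.0, 3.8]
finger_gap: 0.462
grasp_force: 28.1
```

apply_moves(
  moves=[
    [[0, 0, 0], [0, 0, 0]],
    [[0, 0, 0], [0, 0, 0]],
    [[0, 0, 0], [0, 0, 0]],
    [[0, 0, 0], [0, 0, 0]],
    [[0, 0, 0], [0, 0, 0]],
    [[0, 0, -0.14], [0, 0, 0]],
    [[0, 0, -0.14], [0, 0, 0]],
    [[0, 0, -0.14], [0, 0, 0]],
    [[0, 0, -0.04], [0, 0, 0]],
    [[0, 0, 0], [0, 0, 0]],
  ],
  fingers=1,
)

```text
time: 6.6
tool_pos: [459.2, 292.5, 267.9]
tcp_rot: [-3.13, 0.237, -0.006]
force: [0.2, 0.4, -0.6]
finger_gap: 1.005
grasp_force: 0.0
```

```bash
python3 lev.py w3; python3 - <<'E'
from h import *
from lev import lev
im={n:eyes.capture(n) for n in C}; h={n:cv2.cvtColor(im[n],cv2.COLOR_RGB2HSV) for n in C}
for nm,lo,hi in(("red",0,4),("or",6,16)):
    q={n:[(np.round(c[0],1).tolist(),int(c[1].sum())) for c in comps((h[n][...,0]>=lo)&(h[n][...,0]<=hi)&(h[n][...,1]>180)&(h[n][...,2]>80)&(np.arange(560)<290)[None],4)] for n in C}; print(nm,q)
E
```

```text
red [([278.3, 200.1], 849)] orange [([261.0, 74.5], 179)] green [([181.6, 100.9], 828)]
red at z [(143, array([-86.4,   2.5,  88. ])), (170, array([-77.7,   2.6, 115. ])), (175, array([-76.1,   2.6, 120. ])), (181, array([-74.2,   2.7, 126. ]))]
orange on tab plane [16.  16.  87.7]
at [458.6 291.7 265.8] yaw y -98.7 j7 -2.49 | turn deg [-0.  -0.1 -0. ] frac [-0.    -0.001 -0.   ] rows 1 | shift mm [ 90.8   2.1 -24.2] frac [ 0.303  0.007 -0.081] rows 2
red {'side': [([229.8, 134.6], 54)], 'top': [([131.5, 275.2], 73)]}
or {'side': [([261.8, 137.8], 13)], 'top': [([201.6, 65.6], 205), ([225.1, 90.9], 191), ([177.8, 91.9], 213), ([192.2, 179.9], 35), ([133.1, 232.9], 28)]}
```

View pics/w3.png

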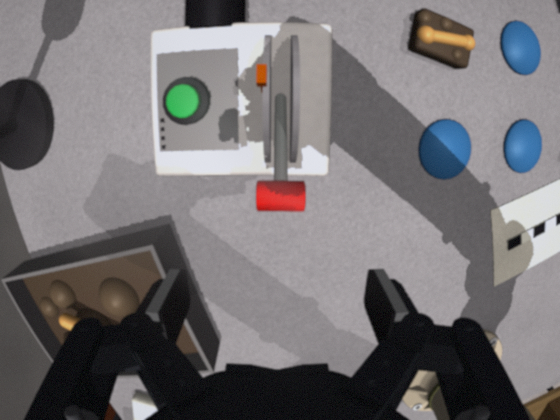

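The wrist view shows the lever leaning fully back, with the grip at (280,196), and the tab now clearly visible at (261,75). That geometry puts the lever at idle. I'll measure the tab and plan the first find.

```bash
python3 - <<'E'
from h import *
from lev import *
c=wcal()
def tri2(rays):
    A=np.zeros((3,3));b=np.zeros(3)
    for o,d in rays: d=d/np.linalg.norm(d);M=np.eye(3)-np.outer(d,d);A+=M;b+=M@o
    return np.linalg.solve(A,b)
for nm,t,s,w in(("grip",(131.5,275.2),(229.8,134.6),(280,197)),("tab",(133.1,232.9),(261.8,137.8),(261,74.5))):
    for k,R in (("tw",[ray("top",t),wray(c,w)]),("all",[ray("top",t),ray("side",s),wray(c,w)])):
        l=np.array(lev(tri2(R))); print(nm,k,np.round(l,1),"ang",round(np.arctan2(l[0]+4.5,l[2]),3),"rad",round(np.hypot(l[0]+4.5,l[2]),1))
plan([595,55,240],1.31+np.pi/2)
E
```

```text
grip tw [-79.   -1.2  98.3] ang -0.648 rad 123.3
grip all [-80.7  -0.6  92.6] ang -0.689 rad 119.9
tab tw [16.3 14.6 90.1] ang 0.227 rad 92.5
tab all [17.4 16.8 78.2] ang 0.273 rad 81.2
at [457.9 291.  263.9] yaw y -98.7 j7 -2.49 | turn deg [ -0.    0.2 -83.7] frac [-0.     0.002 -0.93 ] rows 10 | shift mm [-192.7  193.3   23.9] frac [-0.642  0.644  0.08 ] rows 6
```

apply_moves(
  moves=[
    [[0, 0, 0], [0, 0, -0.093]],
    [[0, 0, 0], [0, 0, -0.093]],
    [[0, 0, 0], [0, 0, -0.093]],
    [[0, 0, 0], [0, 0, -0.093]],
    [[0, 0, 0], [0, 0, -0.093]],
    [[0, 0, 0], [0, 0, -0.093]],
    [[0, 0, 0], [0, 0, -0.093]],
    [[0, 0, 0], [0, 0, -0.093]],
    [[0, 0, 0], [0, 0, -0.093]],
    [[0, 0, 0], [0, 0, -0.093]],
  ],
)

```text
time: 7.75
tool_pos: [457.8, 291.1, 263.7]
tcp_rot: [-2.485, -1.921, 0.005]
force: [-0.4, 0.1, 0.2]
finger_gap: 0.998
grasp_force: 0.0
```

apply_moves(
  moves=[
    [[-0.107, 0.107, 0.013], [0, 0, 0]],
    [[-0.107, 0.107, 0.013], [0, 0, 0]],
    [[-0.107, 0.107, 0.013], [0, 0, 0]],
    [[-0.107, 0.107, 0.013], [0, 0, 0]],
    [[-0.107, 0.107, 0.013], [0, 0, 0]],
    [[-0.107, 0.107, 0.013], [0, 0, 0]],
    [[0, 0, 0], [0, 0, 0]],
    [[0, 0, 0], [0, 0, 0]],
  ],
)

```text
time: 8.55
tool_pos: [594.3, 54.3, 239.8]
tcp_rot: [-2.492, -1.908, 0.005]
force: [0.2, 0.4, 0.4]
finger_gap: 1.003
grasp_force: 0.0
```

```bash
cat > wf.py <<'E'
from h import *
import sys
def iouw(c,m,P):
    i=np.zeros(m.shape,np.uint8); hh=cv2.convexHull(wproj(c,P).astype(np.float32)); cv2.fillConvexPoly(i,np.round(hh*16).astype(np.int32),1,shift=4); i=i>0
    return (i&m).sum()/max((i|m).sum(),1)
def wfind(im,c,guess,z0=0):
    """guess xy world; box fit in wrist picture"""
    h=cv2.cvtColor(im,cv2.COLOR_RGB2HSV); m=(h[...,0]<28)&(h[...,1]>60); m[330:]=0
    m=cv2.morphologyEx(m.astype(np.uint8),cv2.MORPH_CLOSE,np.ones((7,7)))
    cs=comps(m,400); uv=wproj(c,[[guess[0],guess[1],z0+20]])[0]; m=near(cs,uv)[1]
    best=None
    for a in np.arange(0,3.1,.52):
        x0=np.array([*guess,a]); S=np.vstack([x0,x0+[8,0,0],x0+[0,8,0],x0+[0,0,.3]])
        o=minimize(lambda q:-iouw(c,m,box(q[0],q[1],q[2],80,58,z0,z0+33)),x0,method="Nelder-Mead",options=dict(initial_simplex=S,maxiter=200))
        if best is None or o.fun<best.fun: best=o
    x=best.x; x[2]%=np.pi; return x,-best.fun,uv
def wrest(im,c,guess):
    m0=bluemask(im); m0[330:]=0
    uv=wproj(c,[[*guess,10]])[0]; cs=comps(m0,300); m=near(cs,uv)[1]
    o=minimize(lambda q:-iouw(c,m,dome(*q)),guess,method="Nelder-Mead",options=dict(initial_simplex=np.array(guess)+[[0,0],[6,0],[0,6]])); return o.x,-o.fun
if __name__=="__main__":
    im=eyes.capture("wrist"); c=wcal(); cv2.imwrite(f"pics/{sys.argv[1]}.png",im[:,:,::-1])
    print("t",r.read_state()["time"])
    for g in ((603,63),(602,-369),(439,-226)):
        x,s,uv=wfind(im,c,g); print("find",np.round(x,2),round(s,3),np.round(uv))
    for g in((601,-240),(599,-90),(456,63),(448,-83)):
        print("rest",*[np.round(v,2) for v in wrest(im,c,g)])
E
python3 wf.py w4
```

```text
t 8.6
find [600.18  62.98   1.29] 0.802 [285. 167.]
find [ 602. -369.    0.] 0.0 [344. 404.]
find [ 439. -226.    0.] 0.0 [229. 371.]
rest [ 601. -240.] 0.0
rest [597.1  -90.43] 0.9
rest [451.9   63.55] 0.89
rest [443.71 -88.48] 0.61
```

View pics/w4.png

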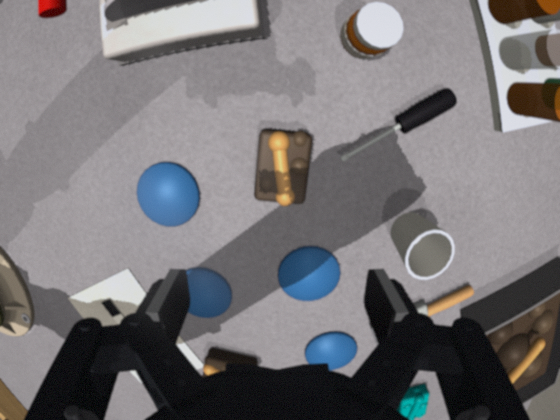

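```bash
python3 - <<'E'
from wf import *
im=cv2.imread("pics/w4.png")[:,:,::-1].copy(); c=wcal(); h=cv2.cvtColor(im,cv2.COLOR_RGB2HSV)
print(h[167,256:316:6].tolist()); print(h[120,256:316:10].tolist())
for s in (30,40,50,60):
    m=(h[...,0]<30)&(h[...,1]>s); m[330:]=0; m=cv2.morphologyEx(m.astype(np.uint8),cv2.MORPH_CLOSE,np.ones((7,7))); m=near(comps(m,400),[285,167])[1]
    ys,xs=np.where(m); 
    for z1 in(33,):
        bb=max((fit_ for fit_ in [minimize(lambda q:-iouw(c,m,box(q[0],q[1],q[2],80,58,0,z1)),[600,63,a],method="Nelder-Mead",options=dict(initial_simplex=np.array([600,63,a])+[[0,0,0],[8,0,0],[0,8,0],[0,0,.3]])) for a in(1,1.3,1.6)]),key=lambda o:-o.fun)
        print(s,z1,m.sum(),xs.min(),xs.max(),ys.min(),ys.max(),np.round(bb.x,2),bb.fun)
P=wproj(c,box(600.2,63,1.29,80,58,0,33)); print(np.round(P))
E
```

```text
[[4, 17, 106], [13, 56, 119], [15, 61, 117], [15, 118, 151], [25, 103, 221], [16, 140, 190], [16, 88, 78], [15, 78, 115], [16, 86, 77], [10, 8, 93]]
[[168, 8, 165], [170, 10, 157], [168, 8, 153], [165, 6, 164], [168, 8, 157], [162, 8, 168]]
30 33 3705 255 311 129 206 [600.33  63.83   1.24] -0.8940493468795355
40 33 3630 255 311 129 206 [601.3   63.04   1.21] -0.8776350860189
50 33 3568 255 311 130 206 [600.28  62.88   1.23] -0.8631629934608864
60 33 3296 255 310 130 206 [598.51  63.36   1.23] -0.7970452894163236
[[305. 197.]
 [307. 206.]
 [257. 196.]
 [255. 205.]
 [308. 131.]
 [311. 134.]
 [258. 130.]
 [256. 133.]]
```

```bash
sed -i 's/h\[...,1\]>60); m\[330/h[...,1]>32); m[330/' wf.py; python3 - <<'E'
from h import *
plan([600.4,63.5,16],1.24+np.pi/2)
E
```

```text
at [593.9  56.2 240.6] yaw y -14.9 j7 -0.64 | turn deg [-0.2 -0.   4. ] frac [-0.002 -0.     0.044] rows 1 | shift mm [  9.    3.8 224.6] frac [0.03  0.013 0.749] rows 5
```

apply_moves(
  moves=[
    [[0, 0, 0], [0, 0, 0.044]],
    [[0.03, 0.013, 0.15], [0, 0, 0]],
    [[0, 0, 0.15], [0, 0, 0]],
    [[0, 0, 0.15], [0, 0, 0]],
    [[0, 0, 0.15], [0, 0, 0]],
    [[0, 0, 0.1], [0, 0, 0]],
    [[0, 0, 0.049], [0, 0, 0]],
    [[0, 0, 0], [0, 0, 0]],
  ],
)

```text
time: 9.4
tool_pos: [599.5, 64.4, 15.8]
tcp_rot: [-2.552, -1.828, 0.004]
force: [0.1, -0.2, 0.1]
finger_gap: 1.001
grasp_force: 0.0
```

apply_moves(
  moves=[
    [[0, 0, 0], [0, 0, 0]],
    [[0, 0, 0], [0, 0, 0]],
    [[0, 0, 0], [0, 0, 0]],
    [[0, 0, 0], [0, 0, 0]],
    [[0, 0, 0], [0, 0, 0]],
    [[0, 0, 0], [0, 0, 0]],
    [[0, 0, -0.1], [0, 0, 0]],
    [[0, 0, -0.15], [0, 0, 0]],
    [[0, 0, -0.05], [0, 0, 0]],
    [[0, 0, 0], [0, 0, 0]],
  ],
  fingers=0,
  squeeze=30,
)

```text
time: 10.4
tool_pos: [603.4, 63.6, 111.3]
tcp_rot: [2.554, 1.824, 0.008]
force: [-0.1, -0.3, -2.9]
finger_gap: 0.67
grasp_force: 33.8
```

```bash
python3 - <<'E'
from h import *
from wf import *
plan([597.5,-90.3,110]); im=eyes.capture("wrist"); c=wcal(); cv2.imwrite("pics/w5.png",im[:,:,::-1])
print(wrest(im,c,(599,-90)),wrest(im,c,(455,63)))
E
```

```text
at [603.4  63.6 111.3] yaw y -18.9 j7 -0.78 | turn deg [ 0.3 -0.1  0. ] frac [ 0.004 -0.001  0.   ] rows 1 | shift mm [-147.4   44.4    1.3] frac [-0.491  0.148  0.004] rows 4
(array([599., -90.]), np.float64(0.0)) (array([448.45452881,  60.11325073]), np.float64(0.8502623688155923))
```

View pics/w5.png

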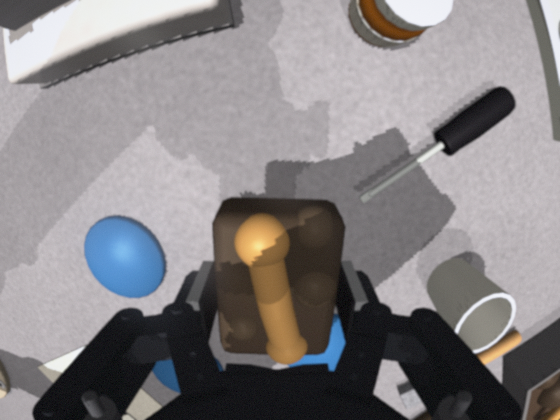

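```bash
cat > held.py <<'E'
from wf import *
def held(im,c,st,dz=16):
    p=st["tool_pos"]; R=Ro.from_rotvec(st["tcp_rot"]).as_matrix(); z0=p[2]-dz
    h=cv2.cvtColor(im,cv2.COLOR_RGB2HSV); m=(h[...,0]<30)&(h[...,1]>60); m[365:]=0
    m=cv2.morphologyEx(m.astype(np.uint8),cv2.MORPH_OPEN,np.ones((5,5))); m=cv2.morphologyEx(m,cv2.MORPH_CLOSE,np.ones((9,9)))
    uv=wproj(c,[[p[0],p[1],z0+32]])[0]; m=near(comps(m,3000),uv)[1]
    a=np.arctan2(R[1,1],R[0,1])-np.pi/2
    o=minimize(lambda q:-iouw(c,m,box(q[0],q[1],q[2],80,58,z0,z0+32)),[p[0],p[1],a],method="Nelder-Mead",options=dict(initial_simplex=np.array([p[0],p[1],a])+[[0,0,0],[6,0,0],[0,6,0],[0,0,.1]]))
    d=R.T@np.r_[o.x[:2]-p[:2],0]; print("held offset in tool x,y",np.round(d[:2],1),"dyaw",round(o.x[2]-a,3),"iou",round(-o.fun,3),np.where(m)[0].min(),np.where(m)[0].max()); return d
if __name__=="__main__":
    st=[];
    for _ in range(3): im=eyes.capture("wrist"); s=r.read_state(); st.append(s["tool_pos"]); c=wcal()
    print(np.round(st,1)); s["tool_pos"]=np.mean(st,0); held(im,c,s)
E
python3 held.py
```

```text
[[601.   62.7 107.1]
 [600.5  62.5 106.1]
 [600.3  62.5 105.7]]
held offset in tool x,y [-7.7 -0.4] dyaw -0.003 iou 0.795 205 363
```

```bash
python3 - <<'E'
from wf import *
im=eyes.capture("wrist"); s=r.read_state(); c=wcal(); p=s["tool_pos"]; R=Ro.from_rotvec(s["tcp_rot"]).as_matrix(); print(np.round(p,1))
k=im.copy()
for off,col in((0,(0,255,0)),(-8,(255,0,255))):
    for z in(16,48-32):
        q=np.array([p+R@[off+i*40,j*29,16-zz] for zz in(0,32) for i,j in((-1,-1),(-1,1),(1,1),(1,-1))]); u=wproj(c,q); 
        for f in(u[:4],u[4:]): cv2.polylines(k,[np.round(f).astype(np.int32)],True,col,1)
cv2.imwrite("pics/w6.png",cv2.resize(k[150:420,130:430,::-1],None,fx=2,fy=2))
E
```

```text
[600.2  62.6 105.7]
```

View pics/w6.png

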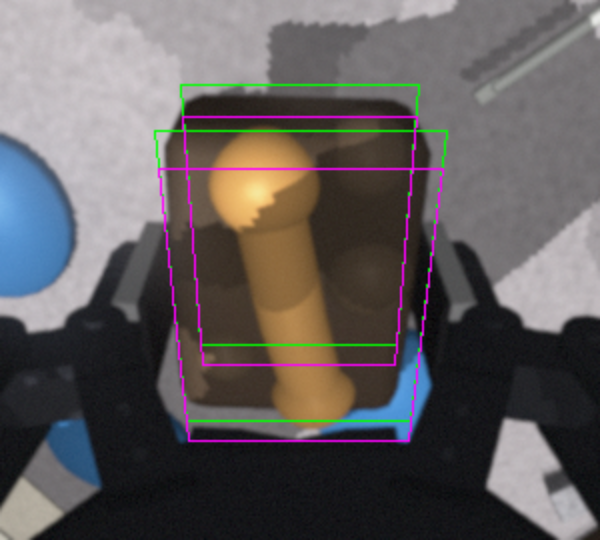

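The overlay shows the find centred between the pads to about 1 mm; the outline is just chamfered. Now I'll carry it to rest (597.3,-90.4).

```bash
python3 -c "
from h import *
plan([597.3,-90.4,85])"
```

```text
at [600.2  62.6 105.7] yaw y -18.9 j7 -0.78 | turn deg [-0.2  0.1  0. ] frac [-0.002  0.001  0.   ] rows 1 | shift mm [-145.7   46.9   20.7] frac [-0.486  0.156  0.069] rows 4
```

apply_moves(
  moves=[
    [[-0.1, 0.032, 0.01], [0, 0, 0]],
    [[-0.15, 0.048, 0.02], [0, 0, 0]],
    [[-0.15, 0.048, 0.02], [0, 0, 0]],
    [[-0.086, 0.028, 0.019], [0, 0, 0]],
    [[0, 0, 0], [0, 0, 0]],
    [[0, 0, 0], [0, 0, 0]],
    [[0, 0, 0], [0, 0, 0]],
    [[0, 0, 0], [0, 0, 0]],
  ],
)

```text
time: 11.45
tool_pos: [598.4, -88.0, 86.9]
tcp_rot: [-2.553, -1.829, -0.001]
force: [-0.3, 0.8, -2.3]
finger_gap: 0.67
grasp_force: 33.8
```

```bash
python3 -c "
from h import *
plan([597.3,-90.4,42])
im=eyes.capture('wrist');cv2.imwrite('pics/w7.png',im[:,:,::-1]);plan([597.3,-90.4,42])"
```

```text
at [598.4 -88.   86.9] yaw y -18.8 j7 -0.53 | turn deg [-0.  -0.1 -0. ] frac [-0.    -0.001 -0.   ] rows 1 | shift mm [-2.7 -0.3 44.9] frac [-0.009 -0.001  0.15 ] rows 1
at [598.5 -88.2  87. ] yaw y -18.8 j7 -0.53 | turn deg [-0. -0. -0.] frac [-0. -0. -0.] rows 1 | shift mm [-2.5 -0.4 45. ] frac [-0.008 -0.001  0.15 ] rows 1
```

apply_moves(
  moves=[
    [[-0.007, -0.001, 0.08], [0, 0, 0]],
    [[0, 0, 0.07], [0, 0, 0]],
    [[0, 0, 0], [0, 0, 0]],
    [[0, 0, 0], [0, 0, 0]],
    [[0, 0, 0], [0, 0, 0]],
    [[0, 0, 0], [0, 0, 0]],
  ],
)

```text
time: 12.1
tool_pos: [597.9, -91.7, 42.9]
tcp_rot: [2.555, 1.826, 0.001]
force: [0.2, 0.2, -1.9]
finger_gap: 0.672
grasp_force: 32.4
```

apply_moves(
  moves=[
    [[0, 0, 0.006], [0, 0, 0]],
    [[0, 0, 0.006], [0, 0, 0]],
    [[0, 0, 0.003], [0, 0, 0]],
    [[0, 0, 0], [0, 0, 0]],
    [[0, 0, 0], [0, 0, 0]],
  ],
)

```text
time: 12.6
tool_pos: [597.7, -91.9, 38.8]
tcp_rot: [2.556, 1.825, 0.0]
force: [-4.4, -0.4, 9.4]
finger_gap: 0.672
grasp_force: 33.8
```

apply_moves(
  moves=[
    [[0, 0, 0], [0, 0, 0]],
    [[0, 0, 0], [0, 0, 0]],
    [[0, 0, 0], [0, 0, 0]],
    [[0, 0, 0], [0, 0, 0]],
    [[0, 0, 0], [0, 0, 0]],
    [[0, 0, -0.03], [0, 0, 0]],
    [[0, 0, -0.12], [0, 0, 0]],
    [[0, 0, -0.15], [0, 0, 0]],
    [[0, 0, -0.15], [0, 0, 0]],
    [[0, 0, -0.15], [0, 0, 0]],
  ],
  fingers=1,
)

```text
time: 13.6
tool_pos: [597.1, -91.6, 220.0]
tcp_rot: [2.556, 1.827, 0.001]
force: [0.8, -0.1, 0.6]
finger_gap: 0.997
grasp_force: 0.0
```

```bash
python3 - <<'E'
from wf import *
im=eyes.capture("wrist"); c=wcal(); cv2.imwrite("pics/w8.png",im[:,:,::-1]); 
print(r.read_state()["time"],wfind(im,c,(597,-90),20))
t=eyes.capture("top"); cv2.imwrite("pics/t8.png",t[:,:,::-1])
cv2.imwrite("pics/v8.png",np.vstack([im[:,:,::-1][60:330],t[140:320,:,::-1]]))
plan([602,-355,230],-.64+np.pi/2); plan([602,-355,230],-.64-np.pi/2)
E
```

```text
13.65 (array([599.79885693, -97.44089093,   1.21736508]), np.float64(0.9325634151371417), array([272.40849215, 182.33551318]))
at [600.6 -91.1 225.5] yaw y -18.9 j7 -0.46 | turn deg [  0.7   0.3 -72.2] frac [ 0.007  0.003 -0.803] rows 9 | shift mm [-158.7 -210.8   -4.5] frac [-0.529 -0.703 -0.015] rows 6
at [600.6 -91.1 225.5] yaw y -18.9 j7 -0.46 | turn deg [  0.7   0.3 -72.2] frac [ 0.007  0.003 -0.803] rows 9 | shift mm [-158.7 -210.8   -4.5] frac [-0.529 -0.703 -0.015] rows 6
```

View pics/v8.png

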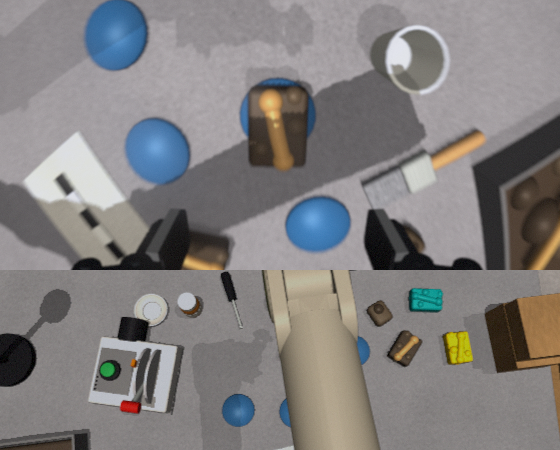

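```bash
cat > onrest.py <<'E'
from wf import *
def onrest(im,c,g):
    x,s,_=wfind(im,c,g,20)
    # rest centre: fit visible blue = dome minus find
    m=bluemask(im); m[330:]=0
    box_m=np.zeros(m.shape,np.uint8); cv2.fillConvexPoly(box_m,np.round(cv2.convexHull(wproj(c,box(x[0],x[1],x[2],84,62,18,60)).astype(np.float32))).astype(np.int32),1); box_m=box_m>0
    d0=np.zeros(m.shape,np.uint8); cv2.fillConvexPoly(d0,np.round(cv2.convexHull(wproj(c,dome(*g)).astype(np.float32))).astype(np.int32),1); win=cv2.dilate(d0,np.ones((31,31)))>0
    def f(q):
        i=np.zeros(m.shape,np.uint8); hh=cv2.convexHull(wproj(c,dome(*q)).astype(np.float32)); cv2.fillConvexPoly(i,np.round(hh*16).astype(np.int32),1,shift=4); i=(i>0)&~box_m&win; M=m&~box_m&win
        return -(i&M).sum()/max((i|M).sum(),1)
    o=minimize(f,g,method="Nelder-Mead",options=dict(initial_simplex=np.array(g)+[[0,0],[8,0],[0,8]]))
    print("find",np.round(x,2),round(s,3),"rest",np.round(o.x,1),round(-o.fun,3),"offset",np.round(x[:2]-o.x,1))
if __name__=="__main__":
    for _ in range(2): im=eyes.capture("wrist")
    c=wcal(); print(r.read_state()["tool_pos"]); onrest(im,c,tuple(map(float,sys.argv[1:3])))
E
python3 onrest.py 597 -90
```

```text
[598.07061536 -91.73119753 219.26340296]
find [ 607.47 -148.91    1.3 ] 0.686 rest [595.9 -92.4] 0.928 offset [ 11.6 -56.5]
```

```bash
python3 -c "
from h import *
im=eyes.capture('wrist');cv2.imwrite('pics/w9.png',im[:,:,::-1])"
```

```text
(no output)
```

View pics/w9.png

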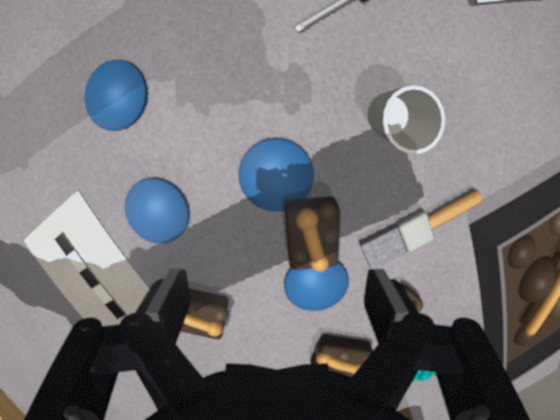

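```bash
python3 - <<'E'
from onrest import *
c=wcal(); im8=cv2.imread("pics/w8.png")[:,:,::-1].copy(); onrest(im8,c,(597,-90))
st=r.read_state(); print(st["time"],np.round(st["tool_pos"],1))
im=cv2.imread("pics/w9.png")[:,:,::-1].copy()
for z in(0,5,10): print(z,*[np.round(v,3) for v in wfind(im,c,(607,-149),z)[:2]])
for g in((601,-240),(599,-90),(456,63),(448,-83)): print("rest",*[np.round(v,2) for v in wrest(im,c,g)])
plan([600,-160,230],1.3+np.pi/2)
E
```

```text
find [595.34 -96.16   1.21] 0.879 rest [597.4 -93.1] 0.692 offset [-2.1 -3. ]
13.85 [597.2 -91.9 217.5]
0 [ 612.445 -167.794    1.316] 0.821
5 [ 612.789 -167.114    1.359] 0.794
10 [ 613.824 -163.502    1.316] 0.772
rest [ 597.77 -244.74] 0.72
rest [594.68 -90.59] 0.87
rest [449.93  63.02] 0.89
rest [443.26 -83.77] 0.87
at [597.2 -91.9 217.5] yaw y -18.9 j7 -0.46 | turn deg [ 0.   0.  -3.4] frac [ 0.     0.    -0.038] rows 1 | shift mm [-64.9  20.9 -12.5] frac [-0.216  0.07  -0.042] rows 2
```

apply_moves(
  moves=[
    [[0, 0, 0], [0, 0, -0.037]],
    [[-0.13, 0.04, 0], [0, 0, 0]],
    [[-0.13, 0.04, 0], [0, 0, 0]],
    [[0, 0, 0], [0, 0, 0]],
    [[0, 0, 0], [0, 0, 0]],
    [[0, 0, 0], [0, 0, 0]],
    [[0, 0, 0], [0, 0, 0]],
  ],
)

```text
time: 14.55
tool_pos: [599.5, -171.7, 217.0]
tcp_rot: [-2.499, -1.902, -0.0]
force: [1.0, -0.3, 0.8]
finger_gap: 1.002
grasp_force: 0.0
```

```bash
cat > tf.py <<'E'
from wf import *
def tbox(x,y,a,t,zc):  # yaw a, pitch t about own y
    B=np.array([[i*40,j*29,k*16.5] for i in(-1,1) for j in(-1,1) for k in(-1,1)]); return Ro.from_euler("ZY",[a,t]).apply(B)+[x,y,zc]
def brown(im,c,p,z=20):
    h=cv2.cvtColor(im,cv2.COLOR_RGB2HSV); m=(h[...,0]<30)&(h[...,1]>32); m[330:]=0; m=cv2.morphologyEx(m.astype(np.uint8),cv2.MORPH_CLOSE,np.ones((7,7)))
    return near(comps(m,400),wproj(c,[[*p,z]])[0])[1]
if __name__=="__main__":
    im=eyes.capture("wrist"); c=wcal(); cv2.imwrite("pics/w10.png",im[:,:,::-1])
    m=brown(im,c,(612,-168)); print(m.sum())
    for t in(-.16,-.08,0,.08,.16):
        o=minimize(lambda q:-iouw(c,m,tbox(*q,t,16.5+abs(t)*40)),[612,-168,1.32],method="Nelder-Mead",options=dict(initial_simplex=np.array([612,-168,1.32])+[[0,0,0],[8,0,0],[0,8,0],[0,0,.2]])); print(t,np.round(o.x,2),round(-o.fun,3))
    print(*[np.round(v,2) for v in wrest(im,c,(601,-240))]); print(*[np.round(v,2) for v in wrest(im,c,(597,-90))]); print(wfind(im,c,(602,-369)),wfind(im,c,(439,-226)))
    plan([612,-168,20],1.32+np.pi/2)
E
python3 tf.py
```

```text
4282
-0.16 [ 615.46 -165.14    1.31] 0.872
-0.08 [ 615.55 -164.86    1.26] 0.886
0 [ 615.34 -164.2     1.27] 0.909
0.08 [ 615.7  -163.      1.31] 0.904
0.16 [ 615.45 -163.55    1.26] 0.885
[ 600.24 -243.34] 0.8
[596.58 -88.93] 0.88
(array([ 600.5039714 , -374.78411783,    2.57242078]), np.float64(0.572452477407292), array([319.64198927, 322.54433011])) (array([ 434.25702876, -230.35400117,    2.54233103]), np.float64(0.6965012205044752), array([161.43022968, 257.81017625]))
at [ 599.6 -171.8  217.2] yaw y -15.5 j7 -0.28 | turn deg [-0.  -0.  -1.1] frac [-0.    -0.    -0.012] rows 1 | shift mm [  6.8  11.1 197.2] frac [0.023 0.037 0.657] rows 5
```

View pics/w10.png

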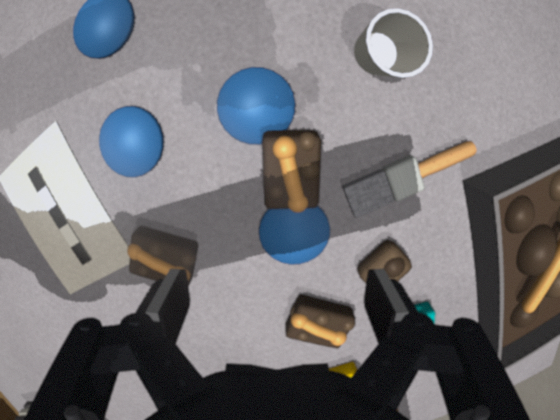

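The find lies flat at pixel (292,168), between the two rests and close to the brush bristles at (345,188). I'll grasp it with the fingers slightly narrowed.

apply_moves(
  moves=[
    [[0.036, 0.044, 0], [0, 0, 0.02]],
    [[0, 0, 0.15], [0, 0, 0]],
    [[0, 0, 0.15], [0, 0, 0]],
    [[0, 0, 0.15], [0, 0, 0]],
    [[0, 0, 0.15], [0, 0, 0]],
    [[0, 0, 0.058], [0, 0, 0]],
    [[0, 0, 0], [0, 0, 0]],
    [[0, 0, 0], [0, 0, 0]],
  ],
  fingers=0.9,
)

```text
time: 15.4
tool_pos: [616.5, -166.2, 22.0]
tcp_rot: [2.53, 1.86, 0.003]
force: [0.1, -0.1, 1.0]
finger_gap: 0.899
grasp_force: 0.0
```

apply_moves(
  moves=[
    [[0, 0, 0], [0, 0, 0]],
    [[0, 0, 0], [0, 0, 0]],
    [[0, 0, 0], [0, 0, 0]],
    [[0, 0, 0], [0, 0, 0]],
    [[0, 0, 0], [0, 0, 0]],
    [[0, 0, 0], [0, 0, 0]],
    [[0, 0, -0.1], [0, 0, 0]],
    [[0, 0, -0.15], [0, 0, 0]],
    [[0, 0, -0.05], [0, 0, 0]],
    [[0, 0, 0], [0, 0, 0]],
  ],
  fingers=0,
  squeeze=30,
)

```text
time: 16.4
tool_pos: [617.4, -166.8, 114.1]
tcp_rot: [2.527, 1.857, 0.007]
force: [0.1, 0.1, -2.8]
finger_gap: 0.675
grasp_force: 33.6
```

```bash
python3 -c "
from h import *
for _ in range(3): eyes.capture('wrist')
plan([596.5,-90,85])"
```

```text
at [ 614.2 -166.8  108.5] yaw y -17.4 j7 -0.37 | turn deg [-0.1  0.   0. ] frac [-0.001  0.     0.   ] rows 1 | shift mm [ 68.  -39.8  23.5] frac [ 0.227 -0.133  0.078] rows 2
```

apply_moves(
  moves=[
    [[0.076, -0.044, 0.026], [0, 0, 0]],
    [[0.076, -0.044, 0.026], [0, 0, 0]],
    [[0.068, -0.044, 0.026], [0, 0, 0]],
    [[0, 0, 0.06], [0, 0, 0]],
    [[0, 0, 0.06], [0, 0, 0]],
    [[0, 0, 0], [0, 0, 0]],
    [[0, 0, 0], [0, 0, 0]],
    [[0, 0, 0], [0, 0, 0]],
    [[0, 0, 0], [0, 0, 0]],
    [[0, 0, 0], [0, 0, 0]],
  ],
)

```text
time: 17.55
tool_pos: [597.5, -91.9, 51.3]
tcp_rot: [2.531, 1.859, 0.001]
force: [0.2, 0.7, -2.0]
finger_gap: 0.672
grasp_force: 33.5
```

```bash
python3 -c "
from h import *
plan([597,-92,43])"
```

```text
at [597.5 -91.9  51.3] yaw y -17.4 j7 -0.52 | turn deg [ 0.1 -0.   0. ] frac [ 0.001 -0.     0.   ] rows 1 | shift mm [-0.2 -0.5  8.3] frac [-0.001 -0.002  0.028] rows 1
```

apply_moves(
  moves=[
    [[0, 0, 0.01], [0, 0, 0]],
    [[0, 0, 0.01], [0, 0, 0]],
    [[0, 0, 0.005], [0, 0, 0]],
    [[0, 0, 0], [0, 0, 0]],
    [[0, 0, 0], [0, 0, 0]],
    [[0, 0, 0], [0, 0, 0]],
  ],
)

```text
time: 18.15
tool_pos: [597.2, -91.8, 43.2]
tcp_rot: [2.532, 1.86, 0.0]
force: [0.3, -0.4, -2.5]
finger_gap: 0.674
grasp_force: 33.5
```

apply_moves(
  moves=[
    [[0, 0, 0.006], [0, 0, 0]],
    [[0, 0, 0], [0, 0, 0]],
    [[0, 0, 0], [0, 0, 0]],
    [[0, 0, 0], [0, 0, 0]],
  ],
)

```text
time: 18.55
tool_pos: [597.1, -91.8, 41.3]
tcp_rot: [-2.532, -1.86, -0.0]
force: [0.2, 0.3, -2.5]
finger_gap: 0.677
grasp_force: 33.5
```

apply_moves(
  moves=[
    [[0, 0, 0.005], [0, 0, 0]],
    [[0, 0, 0], [0, 0, 0]],
    [[0, 0, 0], [0, 0, 0]],
    [[0, 0, 0], [0, 0, 0]],
  ],
)

```text
time: 18.95
tool_pos: [597.1, -91.7, 39.8]
tcp_rot: [-2.532, -1.86, -0.0]
force: [0.3, 1.2, -1.4]
finger_gap: 0.678
grasp_force: 33.5
```

apply_moves(
  moves=[
    [[0, 0, 0.003], [0, 0, 0]],
    [[0, 0, 0], [0, 0, 0]],
    [[0, 0, 0], [0, 0, 0]],
    [[0, 0, 0], [0, 0, 0]],
  ],
)

```text
time: 19.35
tool_pos: [597.1, -91.7, 38.9]
tcp_rot: [-2.532, -1.86, -0.0]
force: [-0.3, -0.2, -2.8]
finger_gap: 0.676
grasp_force: 33.5
```

apply_moves(
  moves=[
    [[0, 0, 0], [0, 0, 0]],
    [[0, 0, 0], [0, 0, 0]],
    [[0, 0, 0], [0, 0, 0]],
    [[0, 0, 0], [0, 0, 0]],
    [[0, 0, 0], [0, 0, 0]],
    [[0, 0, 0], [0, 0, 0]],
    [[0, 0, -0.03], [0, 0, 0]],
    [[0, 0, -0.12], [0, 0, 0]],
    [[0, 0, -0.15], [0, 0, 0]],
    [[0, 0, -0.15], [0, 0, 0]],
  ],
  fingers=1,
)

```text
time: 20.35
tool_pos: [596.7, -91.5, 175.9]
tcp_rot: [-2.531, -1.86, 0.0]
force: [1.3, -0.3, 0.1]
finger_gap: 1.0
grasp_force: 0.0
```

```bash
python3 - <<'E'
from onrest import *
for _ in range(5): im=eyes.capture("wrist")
c=wcal(); cv2.imwrite("pics/w11.png",im[:,:,::-1]); onrest(im,c,(597,-90))
plan([602,-355,225],-.60+np.pi/2)
E
```

```text
find [595.3  -83.72   1.37] 0.876 rest [593.8 -89.3] 0.785 offset [1.5 5.6]
at [597.  -91.9 174.1] yaw y -17.4 j7 -0.45 | turn deg [  0.   0. -73.] frac [ 0.     0.    -0.811] rows 9 | shift mm [-152.7 -214.3  -50.9] frac [-0.509 -0.714 -0.17 ] rows 6
```

apply_moves(
  moves=[
    [[0, 0, -0.15], [0, 0, 0]],
    [[0, 0, 0], [0, 0, -0.09]],
    [[0, 0, 0], [0, 0, -0.09]],
    [[0, 0, 0], [0, 0, -0.09]],
    [[0, 0, 0], [0, 0, -0.09]],
    [[0, 0, 0], [0, 0, -0.09]],
    [[0, 0, 0], [0, 0, -0.09]],
    [[0, 0, 0], [0, 0, -0.09]],
    [[0, 0, 0], [0, 0, -0.09]],
    [[0, 0, 0], [0, 0, -0.09]],
  ],
)

```text
time: 21.6
tool_pos: [596.2, -91.9, 217.1]
tcp_rot: [-0.921, -3.0, 0.0]
force: [-0.7, -0.5, 0.7]
finger_gap: 0.998
grasp_force: 0.0
```

apply_moves(
  moves=[
    [[-0.085, -0.119, 0], [0, 0, 0]],
    [[-0.085, -0.119, 0], [0, 0, 0]],
    [[-0.085, -0.119, 0], [0, 0, 0]],
    [[-0.085, -0.119, 0], [0, 0, 0]],
    [[-0.085, -0.119, 0], [0, 0, 0]],
    [[-0.085, -0.119, 0], [0, 0, 0]],
    [[0, 0, 0], [0, 0, 0]],
    [[0, 0, 0], [0, 0, 0]],
    [[0, 0, 0], [0, 0, 0]],
  ],
)

```text
time: 22.5
tool_pos: [602.0, -353.2, 217.7]
tcp_rot: [-0.928, -3.0, -0.002]
force: [0.9, 0.6, -0.8]
finger_gap: 0.998
grasp_force: 0.0
```

```bash
cat > see.py <<'E'
from onrest import *
z=float(sys.argv[4]) if len(sys.argv)>4 else 0
for _ in range(3): im=eyes.capture("wrist")
c=wcal(); cv2.imwrite(f"pics/{sys.argv[1]}.png",im[:,:,::-1]); g=(float(sys.argv[2]),float(sys.argv[3]))
x,s,uv=wfind(im,c,g); print("find",np.round(x,2),round(s,3),np.round(uv))
for q in((601,-240),(597,-90),(456,63),(448,-83)):
    v=wrest(im,c,q); print("rest",np.round(v[0],1),round(v[1],2))
plan([x[0],x[1],17],x[2]+np.pi/2)
t=eyes.capture("top"); cv2.imwrite(f"pics/{sys.argv[1]}_top.png",t[:,:,::-1])
E
python3 see.py w12 602 -369
```

```text
find [ 601.14 -371.4     2.55] 0.892 [264. 188.]
rest [ 601.6 -241.5] 0.91
rest [598.8 -88.1] 0.34
rest [456.  63.] 0.0
rest [448. -83.] 0.0
at [ 602.3 -353.2  218.9] yaw y 55.7 j7 1.14 | turn deg [ 0.  -0.  -0.6] frac [ 0.    -0.    -0.007] rows 1 | shift mm [ -9.2 -15.8 201.9] frac [-0.031 -0.053  0.673] rows 5
```

apply_moves(
  moves=[
    [[-0.031, -0.053, 0], [0, 0, -0.006]],
    [[0, 0, 0.15], [0, 0, 0]],
    [[0, 0, 0.15], [0, 0, 0]],
    [[0, 0, 0.15], [0, 0, 0]],
    [[0, 0, 0.15], [0, 0, 0]],
    [[0, 0, 0.073], [0, 0, 0]],
    [[0, 0, 0], [0, 0, 0]],
    [[0, 0, 0], [0, 0, 0]],
  ],
)

```text
time: 23.5
tool_pos: [601.2, -372.9, 18.0]
tcp_rot: [0.916, 3.004, 0.001]
force: [0.5, -0.2, 0.8]
finger_gap: 1.001
grasp_force: 0.0
```

apply_moves(
  moves=[
    [[0, 0, 0], [0, 0, 0]],
    [[0, 0, 0], [0, 0, 0]],
    [[0, 0, 0], [0, 0, 0]],
    [[0, 0, 0], [0, 0, 0]],
    [[0, 0, 0], [0, 0, 0]],
    [[0, 0, 0], [0, 0, 0]],
    [[0, 0, -0.1], [0, 0, 0]],
    [[0, 0, -0.15], [0, 0, 0]],
    [[0, 0, 0], [0, 0, 0]],
    [[0, 0, 0], [0, 0, 0]],
  ],
  fingers=0,
  squeeze=30,
)

```text
time: 24.5
tool_pos: [601.4, -373.7, 94.1]
tcp_rot: [0.917, 3.002, -0.002]
force: [-0.8, -0.1, -3.7]
finger_gap: 0.668
grasp_force: 33.5
```

```bash
python3 -c "
from h import *
for _ in range(4): eyes.capture('wrist')
plan([601,-241,60])"
```

```text
at [ 599.7 -373.2   90.4] yaw y 56.1 j7 1.13 | turn deg [-0.  -0.1 -0. ] frac [-0.    -0.002 -0.   ] rows 1 | shift mm [ 72.7 110.5  30.4] frac [0.242 0.368 0.101] rows 3
```

apply_moves(
  moves=[
    [[0.06, 0.092, 0], [0, 0, 0]],
    [[0.06, 0.092, 0], [0, 0, 0]],
    [[0.06, 0.092, 0.03], [0, 0, 0]],
    [[0.062, 0.092, 0.04], [0, 0, 0]],
    [[0, 0, 0.05], [0, 0, 0]],
    [[0, 0, 0.03], [0, 0, 0]],
    [[0, 0, 0], [0, 0, 0]],
    [[0, 0, 0], [0, 0, 0]],
    [[0, 0, 0], [0, 0, 0]],
    [[0, 0, 0], [0, 0, 0]],
  ],
)

```text
time: 25.7
tool_pos: [602.4, -241.9, 47.7]
tcp_rot: [0.918, 3.003, 0.0]
force: [-0.5, 0.7, -2.5]
finger_gap: 0.675
grasp_force: 33.5
```

```bash
python3 -c "
from h import *
plan([601,-241,40])"
```

```text
at [ 602.4 -241.9   47.7] yaw y 56.0 j7 0.89 | turn deg [ 0.   0.1 -0. ] frac [ 0.     0.001 -0.   ] rows 1 | shift mm [ 1.6 -0.   7.7] frac [ 0.005 -0.     0.026] rows 1
```

apply_moves(
  moves=[
    [[0.004, 0, 0.015], [0, 0, 0]],
    [[0, 0, 0.012], [0, 0, 0]],
    [[0, 0, 0], [0, 0, 0]],
    [[0, 0, 0], [0, 0, 0]],
    [[0, 0, 0.004], [0, 0, 0]],
    [[0, 0, 0], [0, 0, 0]],
    [[0, 0, 0], [0, 0, 0]],
  ],
)

```text
time: 26.4
tool_pos: [601.2, -240.7, 39.3]
tcp_rot: [0.917, 3.004, -0.001]
force: [-6.3, 1.6, 13.6]
finger_gap: 0.67
grasp_force: 35.4
```

apply_moves(
  moves=[
    [[0, 0, -0.003], [0, 0, 0]],
    [[0, 0, 0], [0, 0, 0]],
    [[0, 0, 0], [0, 0, 0]],
  ],
)

```text
time: 26.7
tool_pos: [601.2, -240.7, 39.4]
tcp_rot: [0.917, 3.004, -0.001]
force: [-3.9, -0.8, 8.3]
finger_gap: 0.671
grasp_force: 34.7
```

apply_moves(
  moves=[
    [[0, 0, 0], [0, 0, 0]],
    [[0, 0, 0], [0, 0, 0]],
    [[0, 0, 0], [0, 0, 0]],
    [[0, 0, 0], [0, 0, 0]],
    [[0, 0, 0], [0, 0, 0]],
    [[0, 0, 0], [0, 0, 0]],
    [[0, 0, -0.03], [0, 0, 0]],
    [[0, 0, -0.12], [0, 0, 0]],
    [[0, 0, -0.15], [0, 0, 0]],
    [[0, 0, -0.15], [0, 0, 0]],
  ],
  fingers=1,
)

```text
time: 27.7
tool_pos: [600.7, -240.2, 175.6]
tcp_rot: [-0.916, -3.005, -0.001]
force: [1.2, -0.9, 0.8]
finger_gap: 0.998
grasp_force: 0.0
```

```bash
python3 - <<'E'
from onrest import *
for _ in range(5): im=eyes.capture("wrist")
c=wcal(); cv2.imwrite("pics/w13.png",im[:,:,::-1]); onrest(im,c,(600,-241))
plan([445,-225,215],2.55+np.pi/2)
E
```

```text
find [ 597.93 -238.37    2.58] 0.866 rest [ 600.2 -240.6] 0.404 offset [-2.2  2.2]
at [ 601.  -240.6  174. ] yaw y 56.0 j7 0.96 | turn deg [-0.   0.  -0.1] frac [-0.     0.    -0.001] rows 1 | shift mm [138.2 -74.  -41. ] frac [ 0.461 -0.247 -0.137] rows 4
```

Placed well, about 3 mm off centre. Next is the third find.

apply_moves(
  moves=[
    [[0, 0, -0.14], [0, 0, 0]],
    [[0.115, -0.062, 0], [0, 0, 0]],
    [[0.115, -0.062, 0], [0, 0, 0]],
    [[0.115, -0.062, 0], [0, 0, 0]],
    [[0.115, -0.062, 0], [0, 0, 0]],
    [[0, 0, 0], [0, 0, 0]],
    [[0, 0, 0], [0, 0, 0]],
    [[0, 0, 0], [0, 0, 0]],
    [[0, 0, 0], [0, 0, 0]],
  ],
)

```text
time: 28.85
tool_pos: [446.1, -224.5, 215.5]
tcp_rot: [0.914, 3.005, 0.003]
force: [0.4, -0.0, -0.1]
finger_gap: 0.999
grasp_force: 0.0
```

```bash
python3 see.py w14 439 -226
```

```text
find [ 437.95 -227.      2.57] 0.893 [271. 177.]
rest [ 602.3 -241.2] 0.21
rest [598.7 -90.1] 0.34
rest [454.1  65.5] 0.89
rest [447.6 -82.6] 0.91
at [ 445.9 -224.4  215.5] yaw y 56.2 j7 1.14 | turn deg [ 0.1 -0.  -1.1] frac [ 0.001 -0.    -0.012] rows 1 | shift mm [  5.3  -6.5 198.5] frac [ 0.018 -0.022  0.662] rows 5
```

apply_moves(
  moves=[
    [[0.018, -0.022, 0], [0, 0, -0.012]],
    [[0, 0, 0.15], [0, 0, 0]],
    [[0, 0, 0.15], [0, 0, 0]],
    [[0, 0, 0.15], [0, 0, 0]],
    [[0, 0, 0.15], [0, 0, 0]],
    [[0, 0, 0.062], [0, 0, 0]],
    [[0, 0, 0], [0, 0, 0]],
    [[0, 0, 0], [0, 0, 0]],
    [[0, 0, 0], [0, 0, 0]],
  ],
)

```text
time: 29.95
tool_pos: [438.3, -227.9, 18.6]
tcp_rot: [0.888, 3.011, -0.001]
force: [1.0, 0.1, -0.5]
finger_gap: 1.001
grasp_force: 0.0
```

apply_moves(
  moves=[
    [[0, 0, 0], [0, 0, 0]],
    [[0, 0, 0], [0, 0, 0]],
    [[0, 0, 0], [0, 0, 0]],
    [[0, 0, 0], [0, 0, 0]],
    [[0, 0, 0], [0, 0, 0]],
    [[0, 0, 0], [0, 0, 0]],
    [[0, 0, -0.1], [0, 0, 0]],
    [[0, 0, -0.15], [0, 0, 0]],
    [[0, 0, 0], [0, 0, 0]],
    [[0, 0, 0], [0, 0, 0]],
  ],
  fingers=0,
  squeeze=30,
)

```text
time: 30.95
tool_pos: [437.0, -228.3, 92.8]
tcp_rot: [0.889, 3.011, -0.002]
force: [-0.9, -0.3, -2.7]
finger_gap: 0.668
grasp_force: 35.6
```

```bash
python3 -c "
from h import *
for _ in range(4): eyes.capture('wrist')
plan([447.3,-83,60])"
```

```text
at [ 435.8 -227.4   90.8] yaw y 57.1 j7 1.05 | turn deg [-0.  -0.1 -0. ] frac [-0.    -0.001 -0.   ] rows 1 | shift mm [ 68.7 127.5  30.8] frac [0.229 0.425 0.103] rows 4
```

apply_moves(
  moves=[
    [[0.057, 0.106, 0], [0, 0, 0]],
    [[0.057, 0.106, 0], [0, 0, 0]],
    [[0.057, 0.106, 0.03], [0, 0, 0]],
    [[0.058, 0.107, 0.04], [0, 0, 0]],
    [[0, 0, 0.05], [0, 0, 0]],
    [[0, 0, 0.03], [0, 0, 0]],
    [[0, 0, 0], [0, 0, 0]],
    [[0, 0, 0], [0, 0, 0]],
    [[0, 0, 0], [0, 0, 0]],
    [[0, 0, 0], [0, 0, 0]],
  ],
)

```text
time: 32.15
tool_pos: [448.7, -84.0, 47.5]
tcp_rot: [0.891, 3.012, 0.0]
force: [0.2, 0.2, -2.2]
finger_gap: 0.672
grasp_force: 35.5
```

```bash
python3 -c "
from h import *
plan([447.3,-83,40])"
```

```text
at [448.7 -84.   47.5] yaw y 57.1 j7 0.72 | turn deg [ 0.  0. -0.] frac [ 0.     0.001 -0.   ] rows 1 | shift mm [1.7 0.1 7.5] frac [0.006 0.    0.025] rows 1
```

apply_moves(
  moves=[
    [[0.005, 0, 0.012], [0, 0, 0]],
    [[0, 0, 0.012], [0, 0, 0]],
    [[0, 0, 0], [0, 0, 0]],
    [[0, 0, 0], [0, 0, 0]],
    [[0, 0, 0], [0, 0, 0]],
  ],
)

```text
time: 32.65
tool_pos: [447.1, -82.4, 39.9]
tcp_rot: [0.889, 3.013, 0.0]
force: [-0.3, 0.2, -1.3]
finger_gap: 0.675
grasp_force: 35.6
```

apply_moves(
  moves=[
    [[0, 0, 0.003], [0, 0, 0]],
    [[0, 0, 0], [0, 0, 0]],
    [[0, 0, 0], [0, 0, 0]],
    [[0, 0, 0], [0, 0, 0]],
  ],
)

```text
time: 33.05
tool_pos: [447.1, -82.5, 38.9]
tcp_rot: [0.889, 3.013, 0.0]
force: [0.4, -0.3, -1.5]
finger_gap: 0.67
grasp_force: 35.6
```

apply_moves(
  moves=[
    [[0, 0, 0], [0, 0, 0]],
    [[0, 0, 0], [0, 0, 0]],
    [[0, 0, 0], [0, 0, 0]],
    [[0, 0, 0], [0, 0, 0]],
    [[0, 0, 0], [0, 0, 0]],
    [[0, 0, 0], [0, 0, 0]],
    [[0, 0, -0.03], [0, 0, 0]],
    [[0, 0, -0.12], [0, 0, 0]],
    [[0, 0, -0.15], [0, 0, 0]],
    [[0, 0, -0.15], [0, 0, 0]],
  ],
  fingers=1,
)

```text
time: 34.05
tool_pos: [446.7, -81.7, 175.7]
tcp_rot: [-0.887, -3.013, -0.001]
force: [0.5, -1.1, 0.5]
finger_gap: 0.997
grasp_force: 0.0
```

```bash
python3 - <<'E'
from onrest import *
for _ in range(5): im=eyes.capture("wrist")
c=wcal(); cv2.imwrite("pics/w15.png",im[:,:,::-1]); onrest(im,c,(447,-83))
plan([460,200,270],np.pi/2-.151); plan([447,-83,270],np.pi/2-.151)
E
```

```text
find [445.72 -81.99   2.6 ] 0.874 rest [448.9 -85.3] 0.387 offset [-3.1  3.3]
at [446.8 -82.8 174. ] yaw y 57.1 j7 0.91 | turn deg [ -0.    0.  -24.2] frac [-0.001  0.    -0.269] rows 3 | shift mm [ 29.5 281.5 -96. ] frac [ 0.098  0.938 -0.32 ] rows 7
at [446.8 -82.8 174. ] yaw y 57.1 j7 0.91 | turn deg [ -0.    0.  -24.2] frac [-0.001  0.    -0.269] rows 3 | shift mm [ -0.2  -0.2 -96. ] frac [-0.001 -0.001 -0.32 ] rows 2
```

apply_moves(
  moves=[
    [[0, 0, -0.16], [0, 0, 0]],
    [[0, 0, -0.16], [0, 0, -0.09]],
    [[0, 0, 0], [0, 0, -0.09]],
    [[0, 0, 0], [0, 0, -0.089]],
    [[0.01, 0.155, 0], [0, 0, 0]],
    [[0.01, 0.155, 0], [0, 0, 0]],
    [[0.01, 0.155, 0], [0, 0, 0]],
    [[0.01, 0.155, 0], [0, 0, 0]],
    [[0.01, 0.155, 0], [0, 0, 0]],
    [[0.01, 0.155, 0], [0, 0, 0]],
  ],
)

```text
time: 35.3
tool_pos: [470.7, 197.3, 268.1]
tcp_rot: [-0.238, -3.13, 0.002]
force: [0.5, -0.7, 1.5]
finger_gap: 1.0
grasp_force: 0.0
```

```bash
python3 - <<'E'
from h import *
im={n:eyes.capture(n) for n in C}; h={n:cv2.cvtColor(im[n],cv2.COLOR_RGB2HSV) for n in C}
for n in C:
    cv2.imwrite(f"pics/{n}16.png",im[n][:,:,::-1])
a=im["top"][190:310,180:420,::-1]; b=im["side"][190:340,180:360,::-1]
A=cv2.resize(a,None,fx=2.5,fy=2.5,interpolation=cv2.INTER_CUBIC); B=cv2.resize(b,None,fx=2,fy=2,interpolation=cv2.INTER_CUBIC)
W=np.zeros((600,600,3),np.uint8); W[:300,:600]=A; W[300:600,:360]=B; cv2.imwrite("pics/v16.png",W)
plan([458,290.5,200],np.pi/2-.151)
E
```

```text
at [466.9 206.4 268.7] yaw y 82.4 j7 0.68 | turn deg [ 0.2 -0.2  1. ] frac [ 0.002 -0.002  0.011] rows 1 | shift mm [21.4 81.8 68.7] frac [0.071 0.273 0.229] rows 3
```

View pics/v16.png

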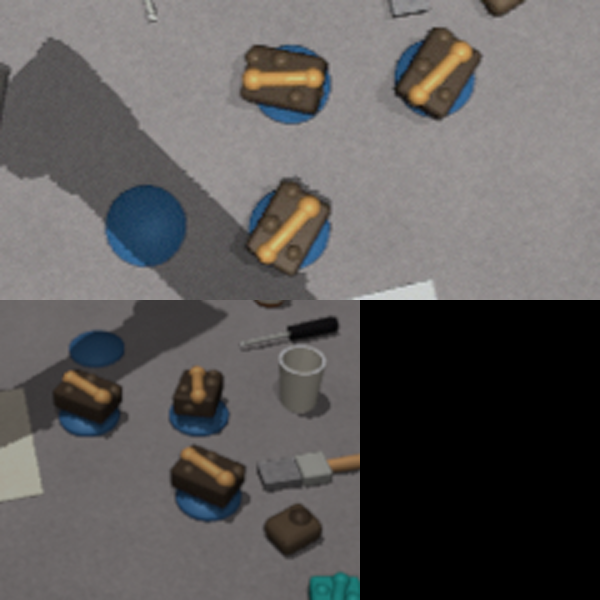

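All three finds sit on their rests: crop pixels (284,80), (438,73) and (290,226), with the first about 7 mm off centre, which is inside tolerance. Next is the lever.

apply_moves(
  moves=[
    [[0.035, 0.137, 0], [0, 0, 0.011]],
    [[0.034, 0.137, 0], [0, 0, 0]],
    [[0, 0, 0], [0, 0, 0]],
    [[0, 0, 0], [0, 0, 0]],
    [[0, 0, 0], [0, 0, 0]],
  ],
)

```text
time: 35.9
tool_pos: [464.0, 279.5, 268.8]
tcp_rot: [-0.265, -3.129, 0.002]
force: [1.0, -0.7, -0.0]
finger_gap: 1.008
grasp_force: 0.0
```

```bash
python3 - <<'E'
from h import *
import lev
H=np.array([539.4,278.75,55]); a=lev.a; ux,uy=lev.ux,lev.uy
for _ in range(2): im=eyes.capture("wrist")
c=wcal(); h=cv2.cvtColor(im,cv2.COLOR_RGB2HSV); cv2.imwrite("pics/w17.png",im[:,:,::-1])
L=lambda P:np.array([(P-H)[:2]@ux,(P-H)[:2]@uy,(P-H)[2]])
for nm,lo,hi in(("red",0,4),("or",6,16)):
    for q,m in comps((h[...,0]>=lo)&(h[...,0]<=hi)&(h[...,1]>170)&(h[...,2]>70),40):
        o,d=wray(c,q); print(nm,q,m.sum(),*[(z,np.round(L(o+d*(z-o[2])/d[2]),1)) for z in((143,) if nm=="red" else (125,130,135,140))])
        if nm=="or":
            ys,xs=np.where(m); print(xs.min(),xs.max(),ys.min(),ys.max())
            def tab(th,r0,r1,y0,y1,w): 
                s,k=np.sin(th),np.cos(th); P=[(rr*s+t*k,yy,rr*k-t*s) for rr in(r0,r1) for yy in(y0,y1) for t in(-w,w)]
                return np.array([H+np.r_[ux*p[0]+uy*p[1],p[2]] for p in P])
            from wf import iouw
            for r0 in(66,70,75):
                o_=max((minimize(lambda p:-iouw(c,m,tab(p[0],r0,88,p[1]-p[2],p[1]+p[2],p[3])),[t,16,4,4],method="Nelder-Mead") for t in(.15,.25,.35)),key=lambda v:-v.fun); print(r0,np.round(o_.x,3),round(-o_.fun,3))
plan([458.5,291,132],np.pi/2-.151)
E
```

```text
red [288.96779521 200.16184971] 1211 (143, array([-75.3,  -0.1,  88. ]))
or [304.08695652 291.47826087] 115 (125, array([29.1, 15.6, 70. ])) (130, array([25.7, 15.2, 75. ])) (135, array([22.3, 14.7, 80. ])) (140, array([18.9, 14.3, 85. ]))
301 307 280 300
66 [ 0.332 15.43   2.263  3.003] 0.811
70 [ 0.344 14.648  3.25   3.831] 0.719
75 [ 0.303 14.807  2.432  4.781] 0.883
or [244.17021277 347.28510638] 235 (125, array([107.9, -51.7,  70. ])) (130, array([103.1, -50.9,  75. ])) (135, array([ 98.3, -50.2,  80. ])) (140, array([ 93.6, -49.4,  85. ]))
229 259 341 356
66 [ 0.15 16.    4.    4.  ] 0.0
70 [ 0.15 16.    4.    4.  ] 0.0
75 [ 0.15 16.    4.    4.  ] 0.0
at [464.6 278.8 269.3] yaw y 80.2 j7 0.49 | turn deg [-0.1 -0.  -1.1] frac [-0.001 -0.    -0.013] rows 1 | shift mm [  7.8  11.1 137.3] frac [0.026 0.037 0.458] rows 3
```

apply_moves(
  moves=[
    [[0, 0, 0], [0, 0, -0.013]],
    [[0.021, 0.038, 0.15], [0, 0, 0]],
    [[0, 0, 0.15], [0, 0, 0]],
    [[0, 0, 0.157], [0, 0, 0]],
    [[0, 0, 0], [0, 0, 0]],
    [[0, 0, 0], [0, 0, 0]],
    [[0, 0, 0], [0, 0, 0]],
    [[0, 0, 0], [0, 0, 0]],
  ],
)

```text
time: 36.8
tool_pos: [460.6, 293.6, 135.4]
tcp_rot: [0.233, 3.13, 0.004]
force: [0.4, 0.2, 0.3]
finger_gap: 1.002
grasp_force: 0.0
```

apply_moves(
  moves=[
    [[0, 0, 0], [0, 0, 0]],
    [[0, 0, 0], [0, 0, 0]],
    [[0, 0, 0], [0, 0, 0]],
    [[0, 0, 0], [0, 0, 0]],
    [[0, 0, 0], [0, 0, 0]],
    [[0, 0, 0], [0, 0, 0]],
    [[0, 0, 0], [0, 0, 0]],
    [[0, 0, 0], [0, 0, 0]],
  ],
  fingers=0.2,
  squeeze=20,
)

```text
time: 37.6
tool_pos: [458.0, 290.3, 132.7]
tcp_rot: [-0.234, -3.13, 0.009]
force: [-9.7, -10.9, 10.7]
finger_gap: 0.465
grasp_force: 24.5
```

apply_moves(
  moves=[
    [[-0.047, 0, -0.037], [0, 0, 0]],
    [[-0.052, 0, -0.03], [0, 0, 0]],
    [[-0.056, 0, -0.022], [0, 0, 0]],
    [[-0.059, 0, -0.014], [0, 0, 0]],
    [[-0.06, 0, -0.004], [0, 0, 0]],
    [[-0.052, 0, 0.003], [0, 0, 0]],
    [[-0.051, 0, 0.01], [0, 0, 0]],
    [[0, 0, 0], [0, 0, 0]],
    [[0, 0, 0], [0, 0, 0]],
  ],
)

```text
time: 38.5
tool_pos: [573.1, 272.1, 160.4]
tcp_rot: [0.239, 3.132, -0.008]
force: [1.4, -10.9, 0.9]
finger_gap: 0.466
grasp_force: 24.2
```

apply_moves(
  moves=[
    [[0, 0, 0], [0, 0, 0]],
    [[0, 0, 0], [0, 0, 0]],
    [[0, 0, 0], [0, 0, 0]],
    [[0, 0, 0], [0, 0, 0]],
    [[0, 0, 0], [0, 0, 0]],
    [[0, 0, -0.14], [0, 0, 0]],
    [[0, 0, -0.14], [0, 0, 0]],
    [[0, 0, -0.1], [0, 0, 0]],
    [[0, 0, 0], [0, 0, 0]],
    [[0, 0, 0], [0, 0, 0]],
  ],
  fingers=1,
)

```text
time: 39.5
tool_pos: [571.3, 276.4, 275.5]
tcp_rot: [0.232, 3.132, 0.001]
force: [0.2, -0.1, -0.7]
finger_gap: 0.999
grasp_force: 0.0
```

```bash
cat > al.py <<'E'
from h import *
import lev
a=lev.a; ux,uy=lev.ux,lev.uy; H=np.array([541.5,278,55])
L=lambda P:np.array([(P-H)[:2]@ux,(P-H)[:2]@uy,(P-H)[2]])
for _ in range(3): im=eyes.capture("wrist")
c=wcal(); T=eyes.capture("top"); S=eyes.capture("side")
for n,I,rf in(("wrist",im,lambda q:wray(c,q)),("top",T,lambda q:ray("top",q)),("side",S,lambda q:ray("side",q))):
    cv2.imwrite(f"pics/al_{n}.png",I[:,:,::-1]); h=cv2.cvtColor(I,cv2.COLOR_RGB2HSV)
    for nm,lo,hi,R,y in(("red",0,4,120,0),("or",6,16,80,16)):
        for q,m in comps((h[...,0]>=lo)&(h[...,0]<=hi)&(h[...,1]>170)&(h[...,2]>60),5):
            o,d=rf(q)
            # angle th minimising distance of ray to the point at radius R, offset y
            def D(th):
                P=H+np.r_[ux*R*np.sin(th)+uy*y,R*np.cos(th)]; e=P-o; dd=d/np.linalg.norm(d); return np.linalg.norm(e-dd*(e@dd))
            t=np.linspace(-.8,.8,321); v=[D(x) for x in t]; k=int(np.argmin(v))
            if v[k]<25: print(n,nm,np.round(q,1),m.sum(),"ang",round(t[k],3),"dist",round(v[k],1))
st=r.read_state(); print(st["time"]); plan([571.5,273.5,160],np.pi/2-.151)
E
python3 al.py
```

```text
wrist red [271.6 208.9] 1491 ang 0.225 dist 1.4
wrist or [291.5 183.9] 95 ang 0.22 dist 0.5
top red [134.6 229.8] 153 ang 0.21 dist 0.1
top or [132.4 235. ] 13 ang 0.2 dist 1.5
side red [263.2 128.4] 82 ang 0.22 dist 1.9
39.75
at [571.  275.6 273.7] yaw y 81.5 j7 0.58 | turn deg [-0.1 -0.1  0.2] frac [-0.001 -0.001  0.002] rows 1 | shift mm [ -0.9  -2.  113.7] frac [-0.003 -0.007  0.379] rows 3
```

```bash
python3 - <<'E'
from h import *
import lev
ux,uy=lev.ux,lev.uy
for hx in(538,540,542,544):
    H=np.array([hx,278.+(541.5-hx)*0,55]); out=[]
    for n,q,R,y in(("top",(131.5,275.2),120,0),("top",(134.6,229.8),120,0),("top",(133.1,232.9),79,16),("side",(229.8,134.6),120,0),("side",(263.2,128.4),120,0),("side",(261.8,137.8),79,16)):
        o,d=ray(n,q); d=d/np.linalg.norm(d); t=np.linspace(-1,1,401); P=H+np.c_[np.outer(R*np.sin(t),ux)+uy*y,R*np.cos(t)]; e=P-o; v=np.linalg.norm(e-np.outer(e@d,d),axis=1); out.append((n,round(t[v.argmin()],3),round(v.min(),1)))
    print(hx,out)
a=cv2.imread("pics/al_wrist.png")[120:280,190:350]; b=cv2.imread("pics/al_top.png")[205:275,90:170]; s=cv2.imread("pics/al_side.png")[110:180,225:305]
W=np.zeros((600,800,3),np.uint8); W[:480,:480]=cv2.resize(a,(480,480),interpolation=cv2.INTER_CUBIC); W[:280,480:800]=cv2.resize(b,(320,280),interpolation=cv2.INTER_CUBIC); W[290:570,480:800]=cv2.resize(s,(320,280),interpolation=cv2.INTER_CUBIC); cv2.imwrite("pics/al.png",W)
E
```

```text
538 [('top', np.float64(-0.645), np.float64(3.3)), ('top', np.float64(0.24), np.float64(0.7)), ('top', np.float64(0.315), np.float64(2.5)), ('side', np.float64(-0.705), np.float64(1.0)), ('side', np.float64(0.245), np.float64(2.8)), ('side', np.float64(0.295), np.float64(1.1))]
540 [('top', np.float64(-0.67), np.float64(3.1)), ('top', np.float64(0.225), np.float64(0.4)), ('top', np.float64(0.29), np.float64(2.0)), ('side', np.float64(-0.72), np.float64(0.1)), ('side', np.float64(0.23), np.float64(2.3)), ('side', np.float64(0.27), np.float64(0.5))]
542 [('top', np.float64(-0.69), np.float64(2.8)), ('top', np.float64(0.205), np.float64(0.2)), ('top', np.float64(0.265), np.float64(1.6)), ('side', np.float64(-0.735), np.float64(1.3)), ('side', np.float64(0.215), np.float64(1.8)), ('side', np.float64(0.245), np.float64(0.2))]
544 [('top', np.float64(-0.71), np.float64(2.5)), ('top', np.float64(0.19), np.float64(0.6)), ('top', np.float64(0.24), np.float64(1.1)), ('side', np.float64(-0.75), np.float64(2.5)), ('side', np.float64(0.195), np.float64(1.3)), ('side', np.float64(0.22), np.float64(0.7))]
```

View pics/al.png

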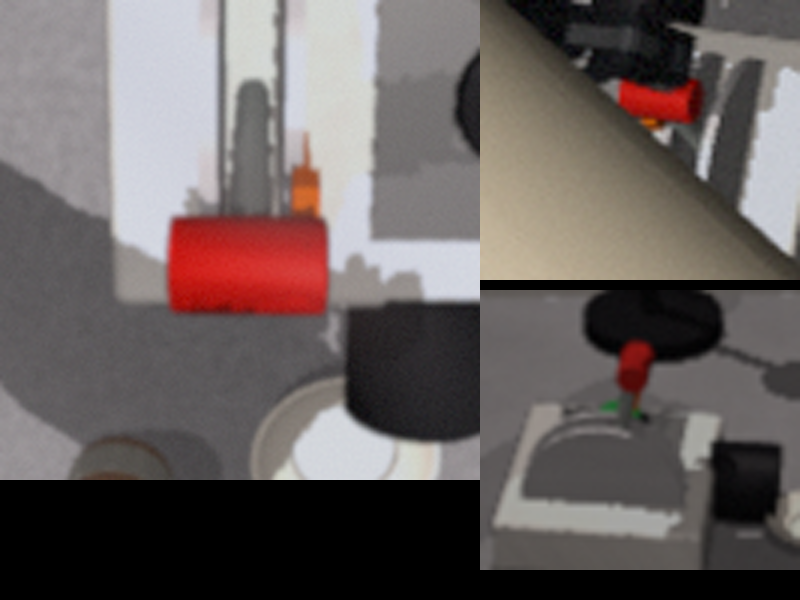

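The wrist crop at left shows the lever and tab nearly in line, with the tab just above the grip at (305,190). All cameras agree the lever is about 0.035 rad short, so I'll nudge it forward about 4 mm.

apply_moves(
  moves=[
    [[-0.002, -0.008, 0.13], [0, 0, 0]],
    [[0, 0, 0.13], [0, 0, 0]],
    [[0, 0, 0.11], [0, 0, 0]],
    [[0, 0, 0], [0, 0, 0]],
    [[0, 0, 0], [0, 0, 0]],
    [[0, 0, 0], [0, 0, 0]],
  ],
)

```text
time: 40.35
tool_pos: [572.1, 274.5, 166.3]
tcp_rot: [0.232, 3.131, 0.003]
force: [-0.1, 0.1, 0.1]
finger_gap: 1.002
grasp_force: 0.0
```

apply_moves(
  moves=[
    [[0, 0, 0], [0, 0, 0]],
    [[0, 0, 0], [0, 0, 0]],
    [[0, 0, 0], [0, 0, 0]],
    [[0, 0, 0], [0, 0, 0]],
    [[0, 0, 0], [0, 0, 0]],
    [[0, 0, 0], [0, 0, 0]],
    [[0, 0, 0], [0, 0, 0]],
  ],
  fingers=0.2,
  squeeze=20,
)

```text
time: 41.05
tool_pos: [572.1, 272.2, 164.9]
tcp_rot: [0.235, 3.132, -0.002]
force: [-2.1, -5.2, 7.3]
finger_gap: 0.464
grasp_force: 23.8
```

apply_moves(
  moves=[
    [[-0.007, 0, 0.002], [0, 0, 0]],
    [[-0.007, 0, 0.001], [0, 0, 0]],
    [[0, 0, 0], [0, 0, 0]],
    [[0, 0, 0], [0, 0, 0]],
    [[0, 0, 0], [0, 0, 0]],
  ],
)

```text
time: 41.55
tool_pos: [576.1, 271.6, 163.9]
tcp_rot: [0.235, 3.132, -0.003]
force: [-1.5, -4.6, 6.3]
finger_gap: 0.463
grasp_force: 23.8
```

apply_moves(
  moves=[
    [[0, 0, 0], [0, 0, 0]],
    [[0, 0, 0], [0, 0, 0]],
    [[0, 0, 0], [0, 0, 0]],
    [[0, 0, 0], [0, 0, 0]],
    [[0, 0, 0], [0, 0, 0]],
    [[0, 0, -0.13], [0, 0, 0]],
    [[0, 0, -0.13], [0, 0, 0]],
    [[0, 0, -0.12], [0, 0, 0]],
    [[0, 0, 0], [0, 0, 0]],
    [[0, 0, 0], [0, 0, 0]],
  ],
  fingers=1,
)

```text
time: 42.55
tool_pos: [575.8, 273.4, 277.9]
tcp_rot: [0.232, 3.131, 0.001]
force: [-0.3, -0.3, -0.5]
finger_gap: 0.999
grasp_force: 0.0
```

```bash
python3 al.py; python3 - <<'E'
from h import *
c=wcal(); im=cv2.imread("pics/al_wrist.png")[:,:,::-1].copy(); h=cv2.cvtColor(im,cv2.COLOR_RGB2HSV)
m=(abs(h[...,0].astype(int)-62)<15)&(h[...,1]>140)&(h[...,2]>50)
for q,_ in comps(m,150): print("green",q,np.round(wonz(c,q,62),1),_.sum())
plan([559.5,377,130])
E
```

```text
wrist red [274.7 207.4] 1410 ang 0.27 dist 1.4
wrist or [294.  179.5] 127 ang 0.24 dist 0.6
top red [135.3 227.7] 155 ang 0.255 dist 0.5
top or [133.8 233.4] 9 ang 0.255 dist 0.5
side red [264.5 128.7] 81 ang 0.25 dist 2.1
42.8
at [575.4 272.5 275.8] yaw y 81.5 j7 0.59 | turn deg [-0.1 -0.1  0.2] frac [-0.001 -0.001  0.002] rows 1 | shift mm [  4.    0.4 115.8] frac [0.013 0.001 0.386] rows 3
green [369.49037373 151.36240091] [560.2 379.5  62. ] 883
at [575.4 272.5 275.8] yaw y 81.5 j7 0.59 | turn deg [-0.1 -0.1 -0. ] frac [-0.001 -0.001 -0.   ] rows 1 | shift mm [ 31.1 101.  145.8] frac [0.104 0.337 0.486] rows 4
```

apply_moves(
  moves=[
    [[0.052, 0.088, 0], [0, 0, 0]],
    [[0.052, 0.088, 0], [0, 0, 0]],
    [[0, 0.088, 0], [0, 0, 0]],
    [[0, 0.088, 0], [0, 0, 0]],
    [[0, 0, 0.14], [0, 0, 0]],
    [[0, 0, 0.14], [0, 0, 0]],
    [[0, 0, 0.14], [0, 0, 0]],
    [[0, 0, 0.1], [0, 0, 0]],
    [[0, 0, 0], [0, 0, 0]],
    [[0, 0, 0], [0, 0, 0]],
  ],
  fingers=0,
)

```text
time: 43.8
tool_pos: [560.2, 381.9, 121.3]
tcp_rot: [-0.232, -3.132, 0.0]
force: [-0.2, 0.1, 1.8]
finger_gap: -0.002
grasp_force: 0.0
```

```bash
python3 - <<'E'
from h import *
for _ in range(2): im=eyes.capture("wrist")
c=wcal(); h=cv2.cvtColor(im,cv2.COLOR_RGB2HSV)
m=(abs(h[...,0].astype(int)-62)<15)&(h[...,1]>140)&(h[...,2]>50)
for q,_ in comps(m,150): print("green",q,_.sum(),np.round(wonz(c,q,64),1))
plan([559.8,378.5,75])
E
```

```text
green [263.97154472 235.55853659] 2460 [561.3 375.4  64. ]
at [560.9 383.  123.5] yaw y 81.5 j7 0.38 | turn deg [ 0.1  0.1 -0. ] frac [ 0.002  0.001 -0.   ] rows 1 | shift mm [ 0.4 -4.6 48.5] frac [ 0.001 -0.015  0.162] rows 1
```

apply_moves(
  moves=[
    [[0, -0.018, 0.06], [0, 0, 0]],
    [[0, 0, 0.06], [0, 0, 0]],
    [[0, 0, 0.01], [0, 0, 0]],
    [[0, 0, 0.01], [0, 0, 0]],
    [[0, 0, 0.01], [0, 0, 0]],
    [[0, 0, 0], [0, 0, 0]],
    [[0, 0, 0], [0, 0, 0]],
    [[0, 0, 0], [0, 0, 0]],
  ],
)

```text
time: 44.7
tool_pos: [560.0, 376.5, 79.0]
tcp_rot: [0.233, 3.131, -0.001]
force: [-4.7, -8.5, 15.4]
finger_gap: -0.002
grasp_force: 8.0
```

apply_moves(
  moves=[
    [[0, 0, 0.005], [0, 0, 0]],
    [[0, 0, 0], [0, 0, 0]],
    [[0, 0, 0], [0, 0, 0]],
  ],
)

```text
time: 45.0
tool_pos: [560.0, 376.6, 78.9]
tcp_rot: [0.233, 3.13, -0.0]
force: [-8.3, -11.1, 24.3]
finger_gap: 0.002
grasp_force: 12.3
```

apply_moves(
  moves=[
    [[0, 0, -0.05], [0, 0, 0]],
    [[0, 0, -0.12], [0, 0, 0]],
    [[0, 0, -0.15], [0, 0, 0]],
    [[0, 0, -0.15], [0, 0, 0]],
    [[0, 0, -0.15], [0, 0, 0]],
    [[0, 0, 0], [0, 0, 0]],
    [[0, 0, 0], [0, 0, 0]],
  ],
)

```text
time: 45.7
tool_pos: [559.4, 377.8, 262.7]
tcp_rot: [0.231, 3.131, 0.004]
force: [-0.3, -0.0, -0.9]
finger_gap: -0.003
grasp_force: 0.0
```

```bash
sed -i 's/^st=r.read.*$//' al.py; python3 al.py; python3 - <<'E'
from h import *
im={n:eyes.capture(n) for n in C}; h={n:cv2.cvtColor(im[n],cv2.COLOR_RGB2HSV) for n in C}
print(r.read_state()["time"],r.read_state()["force"])
for n in C: 
    o=cv2.imread(f"pics/{n}16.png")[:,:,::-1]; d=(np.abs(im[n].astype(int)-o).max(2)>40)
    for g in((596,-88,36),(600,-240,36),(447,-83,36)):
        u,v=np.round(proj(n,[g])[0]).astype(int); print(n,g,(u,v),"changed px",d[v-22:v+22,u-22:u+22].sum())
for g,a in(((596,-84),1.34),((599,-240),2.58),((446,-82),2.6)):
    M={}
    for n in C:
        m=(h[n][...,0]<30)&(h[n][...,1]>45); m=cv2.morphologyEx(m.astype(np.uint8),cv2.MORPH_CLOSE,np.ones((3,3))); M[n]=near(comps(m,150),proj(n,[[*g,38]])[0])[1]
    x,s=fit(M,lambda q:box(*q,80,58,20,53),[*g,a],(6,6,.2)); print(np.round(x,2),round(s,3))
E
```

```text
wrist red [150.9 256.7] 164 ang 0.32 dist 2.9
wrist or [188.  200.9] 38 ang 0.025 dist 7.9
wrist or [181.9 211.2] 23 ang 0.14 dist 1.5
wrist or [177.1 218.1] 14 ang 0.22 dist 3.7
top red [135.2 226.8] 183 ang 0.27 dist 0.5
top or [133.1 234.2] 20 ang 0.23 dist 0.5
side red [264.4 129.1] 76 ang 0.255 dist 0.7
46.05 [ 0.09582265 -0.78394361  1.25786021]
side (596, -88, 36) (np.int64(278), np.int64(237)) changed px 5
side (600, -240, 36) (np.int64(284), np.int64(277)) changed px 0
side (447, -83, 36) (np.int64(223), np.int64(238)) changed px 94
top (596, -88, 36) (np.int64(295), np.int64(222)) changed px 0
top (600, -240, 36) (np.int64(355), np.int64(219)) changed px 0
top (447, -83, 36) (np.int64(295), np.int64(281)) changed px 479
[598.61 -82.17   1.4 ] 0.804
[ 600.33 -238.23    2.55] 0.83
[447.25 -82.     2.59] 0.842
```

```bash
python3 -c "
from bench import r
print(r.finish_job())"
```

```text
the job is handed in; nothing more can be done
None
```

The job is handed in, but the tool returned no verdict. By my last measurements all three finds present are balanced on their own rests (one about 8 mm off centre, the others within about 4 mm). The lever is in line with the orange tab to about 0.03 rad, and the start button was pressed to its stop and released.

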